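Blank off the chalet's gas point

ROBOT

A 7-joint arm with a two-finger parallel gripper is mounted at the origin on the work surface. World frame = base frame: x ahead of the robot, y to its left, z up, the work surface at z = 0. Lengths are in m, angles in rad, forces in N, time in s.
With the tool pointing down it reaches from about 0.4 to 0.85 m from the base axis. Payload 4.5 kg.
Tool frame: the origin (TCP) lies midway between the tips of the shut fingers; the grasp point (between the pads) lies 19 mm behind it; z points along the fingers, y is the direction in which the jaws open and shut (so a half turn about z gives the same grasp; the last joint's range is limited). The gripper opens to 88 mm and grips with 3 to 60 N. Pads are 18 mm wide; open, the fingers measure 123 mm over their backs; the gripper's body (75 mm by 187 mm) begins 45 mm behind the grasp point.
Start: joints at [1.378, 0.689, -0.195, 1.565, 0.157, 0.902, -0.215], TCP at [0.141, -0.609, 0.239] pointing down, gripper open.
Joint ranges: [-3.01, 3.01], [-0.46, 2.08], [-1.47, 1.51], [0.13, 2.56], [-1, 4.14], [0.04, 2.09], [-2.66, 2.66]. Speed limits (rad/s): [2.57, 2.57, 3.14, 3.14, 3.14, 3.14, 3.14].

INTERFACE

Orientations are given as a unit quaternion [x, y, z, w].
In Python, from plant import get_state, snapshot, finish_job, find_in gives the robot as it stands.
- The arm moves only by the shell command python3 -m creep 'ROWS' [OPENING] [FORCE]. ROWS is JSON, one flat list of numbers, 6 for each row, row after row: the shift along the tool's x, y, z in mm, then the turn, a rotation vector about the tool's x, y, z in degrees. In form: [tx, ty, tz, wx, wy, wz, tx, ty, tz, wx, wy, wz, ...]. A call has 1 to 5 rows; each row shifts and turns the pose as measured when the row begins, along the tool's axes as they then stand; what a row does not reach is not made up. A row lasts 1/12 s, in which the tool goes at most 41.7 mm and 7.16 degrees, less where a joint would pass 70% of its speed; a pose out of reach is approached as far as the arm can. A call is refused whole if a number of a shift passes 41.7 or a number of a turn 7.16, either way. A call with a gripper value outside its range is refused whole. OPENING is the finger opening in mm, from 0 to 88.1, set as the call begins (- or left out, the last holds). The fingers move at their own pace and stop on an object; FORCE is the grip in N (left out, the last holds). Time passes only in rows, so rows that do not move let the fingers close. It gives the time, the measured TCP pose, the force and the opening at its end, in the units of the state.
- get_state(): the state, without advancing time (a new reading comes with each control period).
- snapshot(name): name is "scene" or "top" or "wrist"; returns a dict with "color" (400x640x3 uint8, red, green, blue), "intrinsics" (3x3 intrinsics, pixels), "extrinsics" (4x4, takes a point from world to camera coordinates). Camera axes: x right, y down, z forward; pixel columns grow to the right and rows downward; lengths in m; the calibration is good to about 2 mm. A picture is of the moment at which its call begins. There is no depth.
- finish_job(): hands the job in, once; it reports no verdict.
Trained networks look in the newest picture that a camera, given by its name, has taken for a name from the list of things; names that differ only in an ending like _2 or _b are one class to them, and where a whole thing is asked for, a point or a joint stands for the part that bears it (a point fixed in the world has none). Each returns a list of dicts, best first, with "score" (0 to 1); they miss things now and then, are a little off and sometimes report something else, mostly with a low value. They report only what shows in the picture. A call takes as long as a camera call.
- find_in(thing, camera): "xy" ([column, row] in pixels, amid what is visible of it).
The state is a dict: "clock": time; "q": joint angles; "qd": joint speeds; "joint_torque": joint torques, N m; "tool_pos": TCP position; "eef_rot": TCP orientation; "contact_force": force on the tool from outside, world axes, zero at the start; "moment": the same for the moment, N m; "opening": opening from 0.0 (shut) to 1.0 (fully open).
Only numpy, scipy, OpenCV 4.12 (cv2) and the standard library are available. Lean on these libraries where they do the work, as an engineer would, in place of code of your own. Each camera call takes 0.05 s, during which the arm holds its last target.

TASK

Seal the capped stub on the gas point: run its brass nut down by hand until it is finger-tight and no further, then fit the ring spanner's larger end over it and give the nut one more quarter turn clockwise. Do not use the spanner before the nut is finger-tight or knock the thin copper stub, lay the spanner back flat on the shelf clear of the gas point when you are done, and leave everything else where it stands.

Things in the scene. Friction and masses are not known exactly. Their poses are not given: they have to be found in the camera images.
- gas_nut: Brass hexagon nut to be tightened: 30 mm across flats, 22 mm tall, top edges chamfered 3 mm, already started on the upright thread of the gas elbow. Origin: centre of its underside, 84 mm above the shelf, on the thread axis; z up; x square out of one flat (flats every 60 degrees). Tightens clockwise seen from above; its sinking on the thread (under 1 mm) is not modelled
- nut_top (a point): Centre of the nut's top face (106 mm above the shelf). The nut spins almost freely (0.06 N m) for an unknown 0.4 to 1.4 rad, then bears on the olive inside: resistance jumps to 0.45 N m, which is finger-tight. Forced on, it turns against a resistance that grows evenly to 0.76 N m a quarter turn later
- olive (a joint): How far the nut has been turned beyond the point where it first bears on the olive, rad, positive clockwise seen from above. 0 while the nut runs down freely; 1.57 is a quarter turn past finger-tight. It does not undo when the nut is let go or turned back
- stub: Capped copper tube stub standing out of the nut on its axis: tube 22 mm, cap 25 mm in diameter, top 26 mm above the nut's top (132 mm above the shelf). Origin on the axis at the height of the nut's top, z up. Fixed; thin copper, bent by a push of more than 20 N
- gas_point: Fixed brass elbow below the nut; origin centre of its 68 mm round foot on the shelf, z up on the nut's axis. Under the nut: 12 mm of thread 27 mm in diameter, then a 32 mm hexagon with its top 72 mm above the shelf. Along its x leads the inlet, tube and ball valve with a flat steel lever, out to 230 mm and nowhere above 66 mm
- spanner: Loose steel double-ended offset ring spanner, 236 mm long, about 0.32 kg, both rings flat on the shelf. Origin: middle of its length at the rings' underside; x along it to the larger ring, z up. Smaller ring: at x = -95 mm, outside 37 mm, 14 mm tall, its 25 mm hole too small for the nut
- spanner_ring (a point): Centre of the larger ring's hole at half height: x = +95 mm, 8 mm above the rings' underside. Ring 46 mm outside, 16 mm tall; six-sided through hole 31.8 mm across flats, so 0.9 mm of room all round the nut and 6 degrees of turning play; two of its flats are square to the spanner's x
- spanner_shank (a point): Middle of the spanner's straight raised shank, the place to hold it: 118 mm long, 16 mm wide (across), 10 mm thick, 24 to 34 mm above the rings' underside. The spanner balances near here, a few mm towards the larger ring
- bowl1: Glass bowl, 124 mm wide, 55 mm high, loose; origin centre of its underside. Bystander
- bowl2: Second glass bowl, the same. Bystander
- pot: Copper-coloured aluminium fondue pot, 180 mm wide, 85 mm high, with a straight side handle along its x; origin centre of its underside. Bystander
- burner: Steel fondue burner, 92 mm wide, 62 mm high, damper knob on a stem along its x; origin centre of its underside. Bystander. (Beyond it, along the far edge of the shelf, stands a fixed rail 300 mm long and 226 mm tall with four fondue forks clipped upright)
- paste_tin: Small grey tin of jointing paste, 54 mm wide, 45 mm high; origin centre of its underside. Bystander
- spare_nut: Spare smaller brass nut lying on the shelf, 24 mm across flats, 16 mm high; origin centre of its underside. Bystander
- screwdriver: Wooden-handled screwdriver lying on the shelf, 170 mm long along its x, handle 26 mm thick at its -x end. Bystander

How it is judged:
On the way, in this order (a step that is already met when the one before it is completed fails the run):
1. the nut has been run down by hand until it bears on the olive (olive turned 0.02 to 0.25 rad), the spanner not on it (value of joint olive between 0.02 and 0.25 rad and distance between spanner_ring and gas_nut above 0.05 m), for 0.2 s.
2. the spanner's larger ring is down over the nut (its centre within 5 mm of the nut's axis and 0 to 20 mm above the nut's underside) and the nut not yet turned further (horizontal distance between spanner_ring and gas_nut below 0.005 m and z of spanner_ring in the frame of gas_nut between 0 and 0.02 m and value of joint olive below 0.6 rad), for 0.1 s.
3. with the spanner on it the nut has been turned a quarter turn past finger-tight (olive 1.35 to 1.87 rad) (horizontal distance between spanner_ring and gas_nut below 0.005 m and z of spanner_ring in the frame of gas_nut between 0 and 0.02 m and value of joint olive between 1.35 and 1.87 rad), for 0.1 s.
At the end, for the whole second after the job is handed in: The nut stands a quarter turn past finger-tight (joint olive between 1.35 and 1.87 rad) and the spanner lies still and flat on the shelf (rings' underside within 8 mm of the shelf, tilt under 0.1 rad), its larger ring and its middle more than 60 mm from the nut's axis (value of joint olive between 1.35 and 1.87 rad and height (world z) of spanner below 0.008 m and angle between spanner's own z axis and vertical below 0.1 rad and horizontal distance between each of spanner_ring, spanner_shank and gas_nut above 0.06 m and linear speed of spanner below 0.02 m/s and angular speed of spanner below 0.1 rad/s); the robot touches nothing.
It fails at once if the gripper forces the nut on past finger-tight (olive over 0.25 rad while the fingers hold the nut) (contact force between the fingers and gas_nut above 1 N and value of joint olive above 0.25 rad).
It fails at once if the spanner works on the nut (over 2 N) before the nut is finger-tight (contact force between spanner and gas_nut above 2 N and value of joint olive below 0.015 rad).
It fails at once if the nut is overtightened (olive over 1.95 rad) (value of joint olive above 1.95 rad).
It fails at once if the copper stub is knocked or pushed with more than 20 N (contact force between anything else and stub above 20 N).
It fails at once if a bystander is moved more than 30 mm (distance of any of bowl1, bowl2, pot, burner, paste_tin, spare_nut, screwdriver from where it was at the start of the episode above 0.03 m).
It also fails if it takes over 72 s, if anything falls off the work surface, if the arm or the gripper's body presses on something with over 40 N, if the wrist force passes 120 N, or if a joint passes its speed limit or range.

## Working session

There is one attempt and no reset: what is moved stays moved. The work goes in short steps, Python scripts to look and compute and a shell command to move; the robot and the scene stay as the last step left them, time stands still between calls to the robot, and variables do not carry over. Pictures are saved under pics/ and viewed, and the job is handed in when it is done.

```bash
ls; mkdir -p pics; cat > h.py <<'E'
import numpy as np, cv2
from plant import get_state, snapshot, finish_job, find_in
from scipy.spatial.transform import Rotation as R
def snap(cam,name):
    s=snapshot(cam); cv2.imwrite(f'pics/{name}.png',s['color'][:,:,::-1]); return s
def unproj(s,uv,z):
    K=s['intrinsics'];E=s['extrinsics'];Rm=E[:3,:3];t=E[:3,3]
    d=Rm.T@np.linalg.solve(K,[uv[0],uv[1],1]);c=-Rm.T@t
    return c+d*(z-c[2])/d[2]
def proj(s,p):
    K=np.array(s['intrinsics']);E=np.array(s['extrinsics']);q=K@(E[:3,:3]@np.array(p)+E[:3,3]);return q[:2]/q[2]
def st():
    s=get_state();print('t',round(s['clock'],2),'p',np.round(s['tool_pos'],4),'R',np.round(R.from_quat(s['eef_rot']).as_matrix(),3).tolist(),'F',np.round(s['contact_force'],1),'M',np.round(s['moment'],2),'op',round(s['opening']*88.1,1),'q',np.round(s['q'],2));return s
E
python3 - <<'E'
from h import *
st()
hs={'gas_nut':.095,'nut_top':.106,'stub':.12,'spanner':.02,'spanner_ring':.008,'spanner_shank':.034,'gas_point':.04,'bowl1':.03,'pot':.05,'burner':.03,'paste_tin':.03,'spare_nut':.01,'screwdriver':.013}
for c in ['scene','top','wrist']:
    s=snap(c,c+'0')
    print(c,s['intrinsics'][0][0], np.round(-np.array(s['extrinsics'])[:3,:3].T@np.array(s['extrinsics'])[:3,3],3))
    for n,z in hs.items():
        for d in find_in(n,c)[:2]: print(n,np.round(d['xy'],1),round(d['score'],2),np.round(unproj(s,d['xy'],z)[:2],3))
E
```

```text
pics
t 0.0 p [ 0.1403 -0.6084  0.2379] R [[0.974, 0.225, -0.001], [0.225, -0.974, 0.002], [-0.0, -0.002, -1.0]] F [-0.1 -0.8  0.9] M [-0.01 -0.05 -0.05] op 88.2 q [ 1.38  0.69 -0.19  1.57  0.16  0.9  -0.22]
scene 384.32044172830416 [1.304 0.041 0.825]
gas_nut [335.5 185.4] 0.5 [0.495 0.05 ]
stub [337. 177.] 0.67 [0.488 0.053]
spanner [235.7 210.8] 0.69 [ 0.536 -0.238]
spanner_ring [236.7 203.3] 0.6 [ 0.494 -0.245]
spanner_shank [239.2 204.5] 0.77 [ 0.524 -0.228]
gas_point [332.2 222.8] 0.9 [0.589 0.044]
bowl1 [407.5 175.7] 0.97 [0.366 0.278]
bowl1 [444.4 202.8] 0.94 [0.484 0.373]
pot [458.6 254.1] 0.88 [0.69  0.367]
pot [337.2 183.9] 0.72 [0.438 0.055]
burner [175.7 242.9] 0.73 [ 0.671 -0.369]
burner [239.2 203.1] 0.39 [ 0.514 -0.23 ]
paste_tin [372.  195.6] 0.77 [0.464 0.161]
spare_nut [337.  186.3] 0.6 [0.405 0.056]
screwdriver [317.7 185. ] 0.69 [ 0.405 -0.005]
top 417.63985546228866 [0.356 0.029 1.11 ]
gas_nut [303.9 228.9] 0.48 [0.477 0.041]
stub [299.5 198.5] 0.71 [0.547 0.052]
stub [303.8 226.5] 0.64 [0.479 0.041]
spanner [414.6 235.5] 0.58 [ 0.471 -0.248]
spanner_ring [415.4 232.6] 0.67 [ 0.48  -0.254]
spanner_ring [301.4 231.2] 0.26 [0.481 0.049]
spanner_shank [413.4 235.2] 0.66 [ 0.47  -0.241]
bowl1 [209.2 273.7] 0.85 [0.368 0.282]
bowl1 [175.4 223.3] 0.81 [0.496 0.376]
pot [300.6 224.2] 0.68 [0.494 0.05 ]
burner [455.  161.8] 0.83 [ 0.669 -0.361]
burner [300.9 224.8] 0.55 [0.495 0.05 ]
paste_tin [256.  236.6] 0.73 [0.463 0.166]
spare_nut [360.2 257. ] 0.44 [ 0.414 -0.106]
screwdriver [321.8 255.6] 0.78 [ 0.417 -0.005]
screwdriver [457.2 161.8] 0.24 [ 0.674 -0.373]
wrist 299.8190391482088 [ 0.223 -0.59   0.384]
```

View pics/scene0.png

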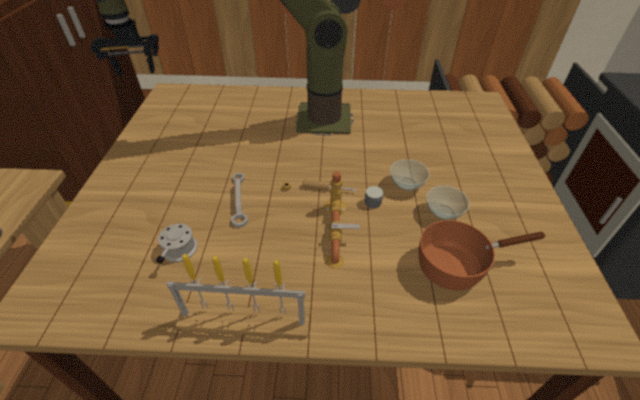

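View pics/top0.png

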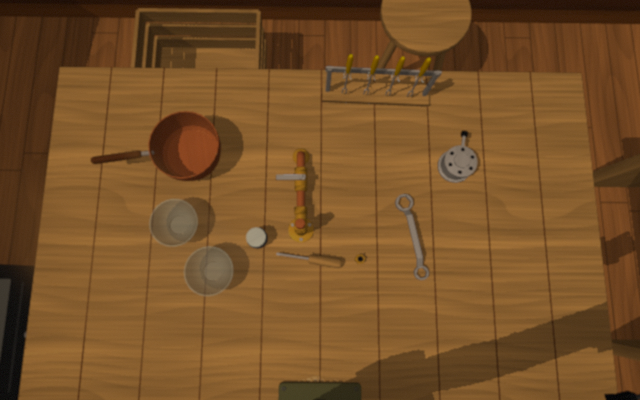

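```bash
python3 - <<'E'
import cv2
a=cv2.imread('pics/top0.png');
cv2.imwrite('pics/t0c1.png',cv2.resize(a[170:300,260:380],None,fx=4.5,fy=4.5,interpolation=cv2.INTER_CUBIC))
cv2.imwrite('pics/t0c2.png',cv2.resize(a[170:300,350:480],None,fx=4.5,fy=4.5,interpolation=cv2.INTER_CUBIC))
E
```

```text
(no output)
```

View pics/t0c1.png

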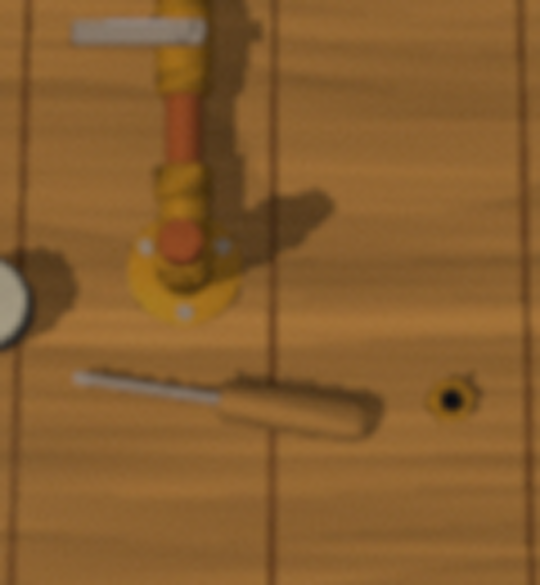

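View pics/t0c2.png

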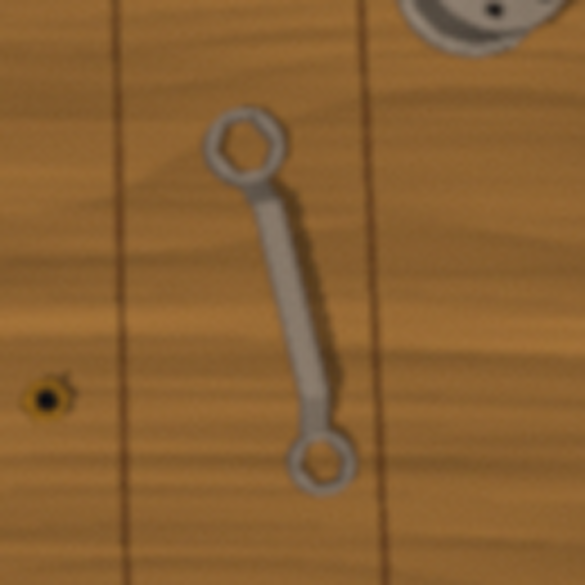

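The top picture shows the stub cap at (300.2, 223.3), the large ring at (404.7, 202.7) and the small ring at (421.8, 272.2). The inlet runs away from the robot, and the screwdriver lies nearer to it.

```bash
python3 - <<'E'
from h import *
s=snapshot('top')
print('cap',unproj(s,(300.2,223.3),.132))
print('foot',unproj(s,(260+184/4.5,170+268/4.5),.005))
a=unproj(s,(404.7,202.7),.016);b=unproj(s,(421.8,272.2),.014)
d=a-b;print(a,b,(a+b)/2,np.hypot(*d[:2]),np.degrees(np.arctan2(d[1],d[0])))
print('scr', unproj(s,(260+75/4.5,170+377/4.5),.005),unproj(s,(260+370/4.5,170+420/4.5),.013))
print('inlet end',unproj(s,(300,152),.05),'lever',unproj(s,(277,177),.06),unproj(s,(305,177),.06))
s=snapshot('scene');a=cv2.imread('pics/scene0.png')
cv2.imwrite('pics/s0c1.png',cv2.resize(a[160:270,290:390],None,fx=5.4,fy=5.4,interpolation=cv2.INTER_CUBIC))
for p in ([.488,.048,.132],[.488,.048,.106]):print(proj(s,p))
E
```

```text
cap [0.48543453 0.04977272 0.132     ]
foot [0.4855637  0.05040725 0.005     ]
[ 0.55861549 -0.22580054  0.016     ] [ 0.37587657 -0.26495913  0.014     ] [ 0.46724603 -0.24537984  0.015     ] 0.18688742138501546 12.094832268272782
scr [0.42099378 0.11332325 0.005     ] [ 0.39712296 -0.05842943  0.013     ]
inlet end [0.68574568 0.05437766 0.05      ] lever [0.61495768 0.11267093 0.06      ] [0.61564762 0.0403873  0.06      ]
[335.31987151 173.71642756]
[335.03893673 180.75232535]
```

View pics/s0c1.png

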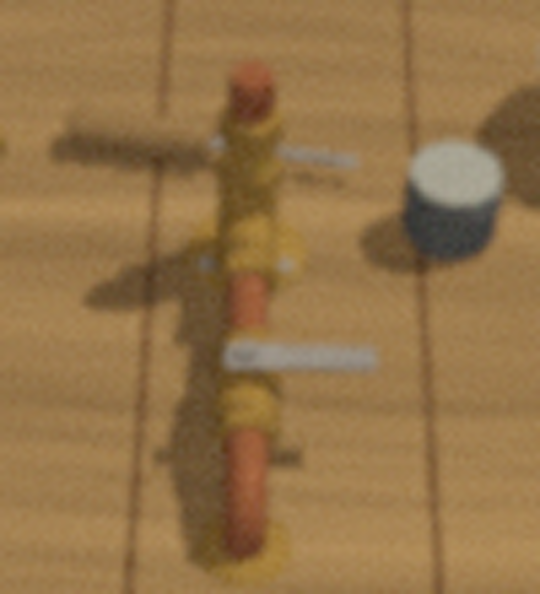

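```bash
cat >> h.py <<'E'
def go(p):
    """tool-axes shift (mm) to world point p"""
    s=get_state();Rm=R.from_quat(s['eef_rot']).as_matrix();return np.round(Rm.T@(np.array(p)-s['tool_pos'])*1000,1)
E
python3 - <<'E'
from h import *
s=snapshot('wrist');S=get_state();Rt=R.from_quat(S['eef_rot']).as_matrix()
E=np.array(s['extrinsics']);c=-E[:3,:3].T@E[:3,3]
print(s['intrinsics']);print('cam in tool',Rt.T@(c-S['tool_pos']));print((E[:3,:3]@Rt).T.round(3))
print(go([.40,-.28,.24]))
E
```

```text
[[299.81903915   0.         324.17632873]
 [  0.         299.81903915 202.31170588]
 [  0.           0.           1.        ]]
cam in tool [ 0.08487118  0.00024485 -0.14523754]
[[ 0.    -0.946 -0.323]
 [ 1.     0.     0.   ]
 [ 0.    -0.323  0.946]]
[ 326.8 -262.3   -1.3]
```

```bash
python3 -m creep '[33,-26,0,0,0,0,33,-26,0,0,0,0,33,-26,0,0,0,0,33,-26,0,0,0,0,33,-26,0,0,0,0]'; python3 -m creep '[33,-26,0,0,0,0,33,-26,0,0,0,0,33,-26,0,0,0,0,33,-26,0,0,0,0,33,-26,0,0,0,0]'; python3 -c "
from h import *
st();print(go([.46,.044,.24]))"
```

```text
clock: 2.67
tool_pos: [0.2662, -0.4521, 0.2369]
eef_rot: [0.995, 0.102, -0.002, 0.005]
contact_force: [0.7, 0.8, 0.3]
opening: 1.002
clock: 3.08
tool_pos: [0.3999, -0.2919, 0.236]
eef_rot: [0.995, 0.101, -0.001, 0.006]
contact_force: [0.5, 0.6, 0.2]
opening: 1.0
t 3.08 p [ 0.3999 -0.2919  0.236 ] R [[0.98, 0.201, -0.001], [0.201, -0.98, -0.012], [-0.004, 0.011, -1.0]] F [0.5 0.6 0.2] M [ 0.02 -0.01 -0.01] op 88.1 q [ 0.62  0.52 -0.14  1.96  0.13  0.66 -0.97]
[ 126.3 -316.9   -7.9]
```

```bash
python3 -m creep '[13,-33,-1,0.5,0,0,13,-33,-1,0,0,0,13,-33,-1,0,0,0,13,-33,-1,0,0,0,13,-33,-1,0,0,0]'; python3 -m creep '[13,-33,-1,0,0,0,13,-33,-1,0,0,0,13,-33,0,0,0,0,13,-33,0,0,0,0,13,-33,0,0,0,0]'; python3 -c "
from h import *
st();print(go([.4855,.05,.24]))
s=snap('wrist','w1');print(proj(s,[.4855,.05,.106]),proj(s,[.4855,.05,.132]))
a=cv2.imread('pics/w1.png');cv2.imwrite('pics/w1c.png',cv2.resize(a[120:270,240:420],None,fx=4,fy=4,interpolation=cv2.INTER_CUBIC))
"
```

```text
clock: 3.5
tool_pos: [0.438, -0.1081, 0.2412]
eef_rot: [0.995, 0.103, 0.003, 0.002]
contact_force: [1.0, 0.9, 0.1]
opening: 0.999
clock: 3.92
tool_pos: [0.4691, 0.0761, 0.2444]
eef_rot: [0.995, 0.103, 0.005, 0.002]
contact_force: [0.5, -0.0, -0.0]
opening: 0.999
t 3.92 p [0.4691 0.0761 0.2444] R [[0.979, 0.205, 0.01], [0.205, -0.979, -0.003], [0.009, 0.006, -1.0]] F [ 0.5 -0.  -0. ] M [-0.04 -0.05 -0.02] op 88.0 q [-0.2   0.48 -0.1   2.01  0.09  0.64 -1.72]
[10.7 28.9  4.6]
[352.71908977 181.41717491] [355.50375834 188.63561841]
```

View pics/w1.png

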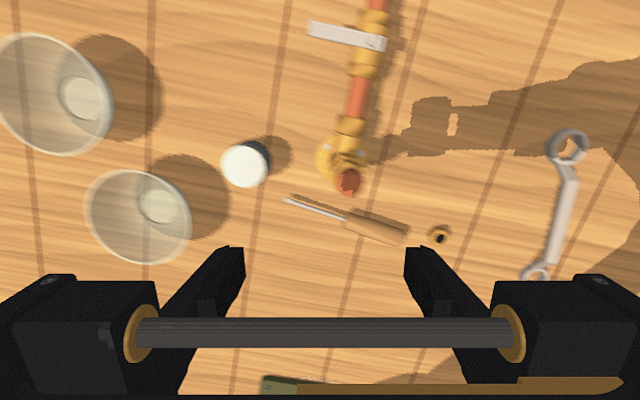

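View pics/w1c.png

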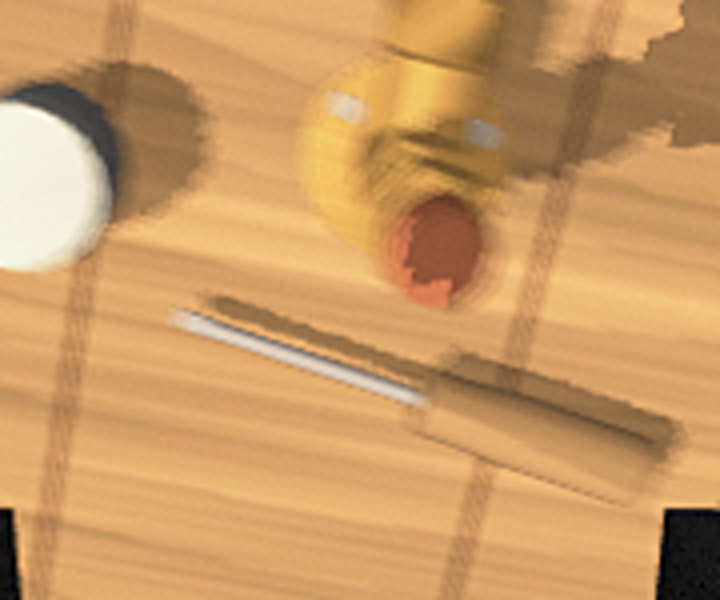

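The nut is blurred by motion here, with the cap near (349, 182). I'll settle lower with the camera right above the nut.

```bash
python3 -m creep '[-15,6,20,0,0,0,-15,6,20,0,0,0,-15,6,20,0,0.5,0,-15,6,20,0,0,0,-15,6,20,0,0,0]'; python3 -m creep '[0,0,10,0,0,0,0,0,0,0,0,0,0,0,0,0,0,0]'; python3 -c "
from h import *
st()
s=snap('wrist','w2');print(proj(s,[.4855,.05,.106]),proj(s,[.4855,.05,.132]))
for n in ['gas_nut','stub']: print(find_in(n,'wrist')[:2])
a=cv2.imread('pics/w2.png');cv2.imwrite('pics/w2c.png',cv2.resize(a[20:170,240:420],None,fx=4,fy=4,interpolation=cv2.INTER_CUBIC))
"
```

```text
clock: 4.38
tool_pos: [0.4151, 0.0519, 0.1444]
eef_rot: [0.993, 0.118, 0.024, -0.006]
contact_force: [0.3, 1.0, -0.4]
opening: 0.998
clock: 4.63
tool_pos: [0.4102, 0.0491, 0.1314]
eef_rot: [0.993, 0.117, 0.019, -0.005]
contact_force: [-0.6, 0.2, -0.4]
opening: 1.002
t 4.63 p [0.4102 0.0491 0.1314] R [[0.972, 0.233, 0.036], [0.232, -0.973, 0.015], [0.038, -0.006, -0.999]] F [-0.6  0.2 -0.4] M [-0.    0.01 -0.  ] op 88.3 q [-0.2   0.64 -0.05  2.32  0.15  0.14 -1.72]
[353.6687922  123.28070596] [358.45917285 125.16682382]
[{'xy': [330.6, 104.9], 'score': 0.91}]
[{'xy': [352.2, 121.4], 'score': 0.73}]
```

View pics/w2c.png

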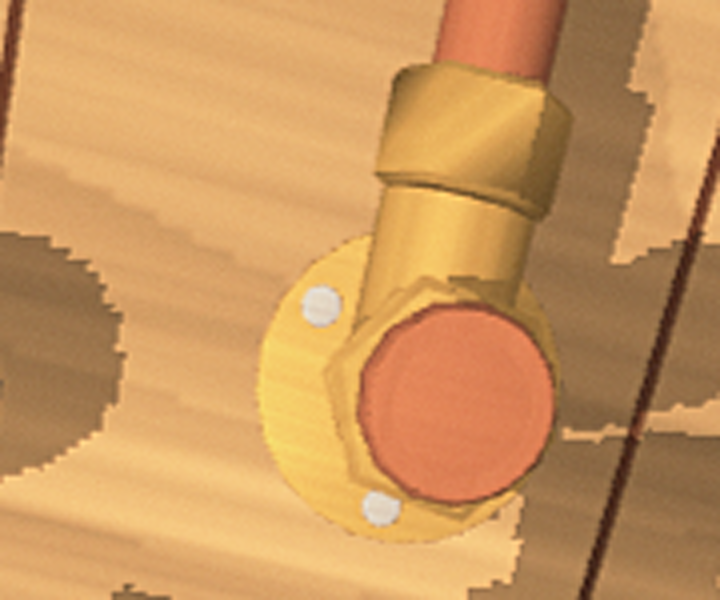

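```bash
cat >> h.py <<'E'
def hexpts(c,z,af,yaw):
    r=af/2/np.cos(np.pi/6);return [[c[0]+r*np.cos(yaw+np.pi/6+k*np.pi/3),c[1]+r*np.sin(yaw+np.pi/6+k*np.pi/3),z] for k in range(6)]
E
python3 - <<'E'
from h import *
s=snapshot('wrist')
c=unproj(s,(354.2,120.75),.132);print(c)
a=s['color'][:,:,::-1].copy();k=8;x0,y0=310,80
b=cv2.resize(a[y0:y0+72,x0:x0+80],None,fx=k,fy=k,interpolation=cv2.INTER_CUBIC)
cv2.imwrite('pics/w2d.png',b)
E
```

```text
[0.4884062  0.05308792 0.132     ]
```

View pics/w2d.png

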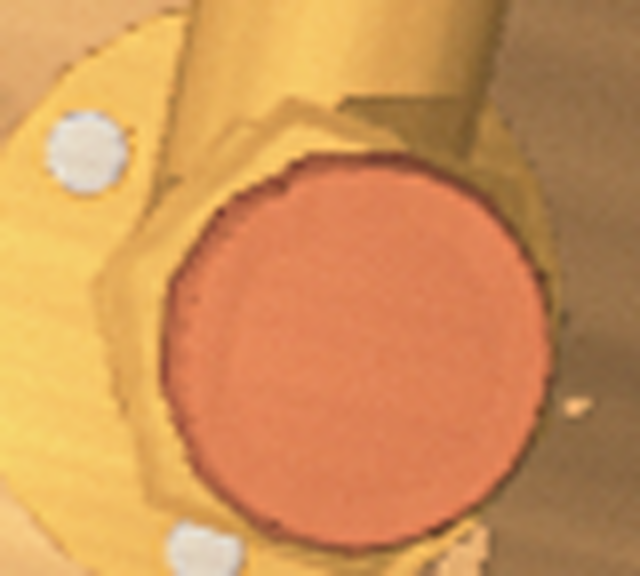

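```bash
python3 - <<'E'
from h import *
from scipy.optimize import least_squares
s=snapshot('wrist')
U=np.array([[321.9,115.6],[345.6,92.1],[328.75,143.1]])
best=None
for y0 in np.radians(range(0,60,5)):
  def f(v):
    P=np.array([proj(s,p) for p in hexpts(v[:2],.103,.030,v[2])])
    return np.concatenate([u-P[np.argmin(np.hypot(*(P-u).T))] for u in U])
  r=least_squares(f,[.488,.053,y0],x_scale=[.001,.001,.05])
  if best is None or r.cost<best.cost: best=r
print(best.x,np.degrees(best.x[2]),best.fun)
W=[unproj(s,u,.103) for u in U];print(np.round(W,4),[round(np.degrees(np.arctan2(w[1]-.0525,w[0]-.4877)),1) for w in W])
k=8;a=s['color'][:,:,::-1];b=cv2.resize(a[80:152,310:390],None,fx=k,fy=k,interpolation=cv2.INTER_CUBIC)
for z,af,col in((.103,.03,(255,0,0)),(.106,.0265,(0,255,0)),(.084,.03,(0,0,255))):
  P=np.array([proj(s,p) for p in hexpts(best.x[:2],z,af,best.x[2])]);cv2.polylines(b,[np.int32((P-[310,80])*k)],True,col,1)
cv2.imwrite('pics/w2e.png',b)
E
```

```text
[ 0.48650002  0.05173404 -0.06733677] -3.8581129106300054 [-0.41600671  1.37607307  0.49969433 -0.21138864 -0.0960559  -1.21116564]
[[0.4869 0.0691 0.103 ]
 [0.5022 0.0591 0.103 ]
 [0.4728 0.0616 0.103 ]] [np.float64(92.8), np.float64(24.5), np.float64(148.6)]
```

View pics/w2e.png

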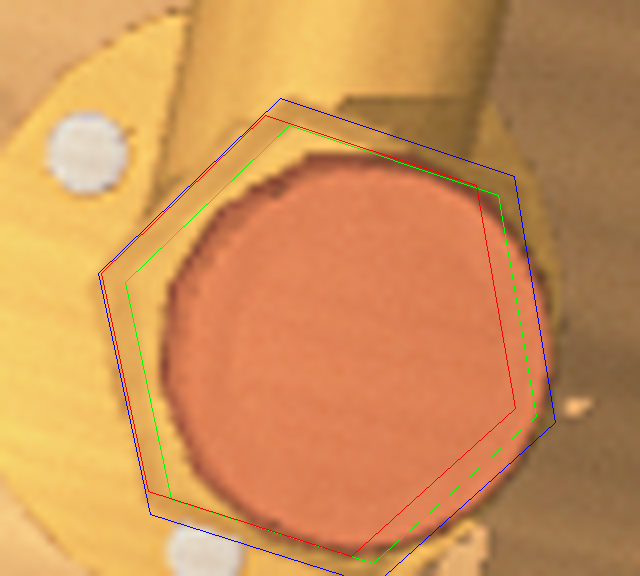

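```bash
cat >> h.py <<'E'
def plan(p,yaw):
    """shift (tool mm) and rotvec (tool deg) to a tool-down pose, tool x at yaw deg"""
    s=get_state();Rm=R.from_quat(s['eef_rot']).as_matrix();y=np.radians(yaw)
    D=np.array([[np.cos(y),np.sin(y),0],[np.sin(y),-np.cos(y),0],[0,0,-1]])
    print('plan shift',np.round(Rm.T@(np.array(p)-s['tool_pos'])*1000,1),'rot',np.round(np.degrees(R.from_matrix(Rm.T@D).as_rotvec()),2))
E
python3 -c "
from h import *
plan([.4875,.0525,.17],26)"
```

```text
plan shift [ 76.   14.8 -34.7] rot [ -0.11  -2.43 -12.53]
```

```bash
python3 -m creep '[0,0,-25,0,-1,-3,15,3,-15,0,-1.2,-5,30,5,0,0,0,-5,28,5,0,0,0,0,0,0,0,0,0,0]'; python3 -c "
from h import *
st()
plan([.4875,.0525,.17],26)"
```

```text
clock: 5.3
tool_pos: [0.485, 0.0657, 0.1777]
eef_rot: [0.972, 0.235, 0.002, -0.001]
contact_force: [1.0, 0.5, -0.5]
opening: 1.001
t 5.3 p [0.485  0.0657 0.1777] R [[0.89, 0.457, 0.004], [0.457, -0.89, 0.003], [0.005, -0.001, -1.0]] F [ 1.   0.5 -0.5] M [ 0.   -0.13  0.04] op 88.2 q [-0.11  0.61 -0.18  2.03  0.21  0.51 -1.54]
plan shift [-3.9 12.9  7.7] rot [-0.06 -0.29  1.17]
```

```bash
python3 -m creep '[-4,13,8,0,0,1.2,0,0,0,0,0,0,0,0,0,0,0,0]'; python3 -c "
from h import *
st()
plan([.4875,.0525,.079],26)
s=snap('wrist','w3');a=s['color'][:,:,::-1];b=a[100:300,200:450].copy()
cv2.imwrite('pics/w3c.png',cv2.resize(b,None,fx=3,fy=3,interpolation=cv2.INTER_CUBIC))
for z in(.106,.132):print(proj(s,[.4875,.0525,z]))
"
```

```text
clock: 5.55
tool_pos: [0.4881, 0.051, 0.17]
eef_rot: [0.975, 0.223, 0.003, -0.001]
contact_force: [-0.2, 1.4, -0.5]
opening: 1.003
t 5.55 p [0.4881 0.051  0.17  ] R [[0.9, 0.435, 0.006], [0.435, -0.9, 0.003], [0.007, -0.0, -1.0]] F [-0.2  1.4 -0.5] M [ 0.02 -0.01  0.01] op 88.4 q [-0.09  0.63 -0.17  2.04  0.21  0.48 -1.54]
plan shift [-0.6 -1.6 91. ] rot [-0.02 -0.41 -0.19]
[321.5840867  219.48668978]
[321.25647494 233.87964427]
```

View pics/w3c.png

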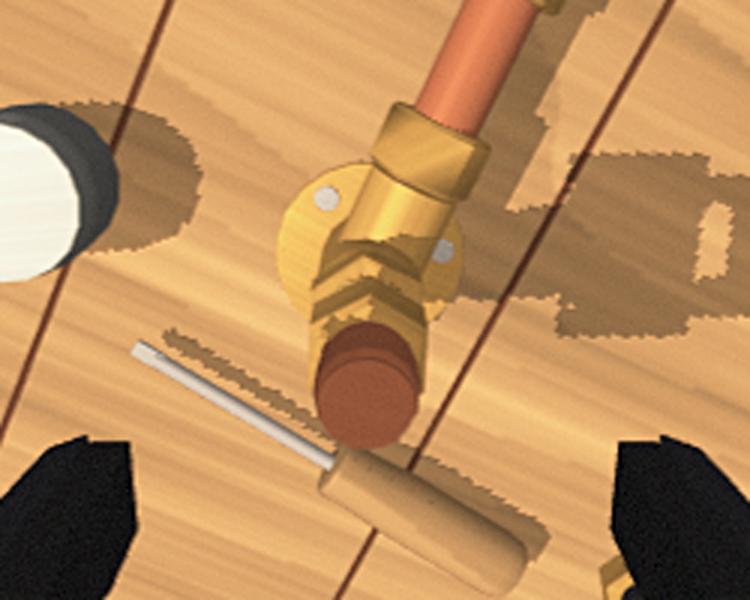

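Cap at (322, 233), exactly as predicted for (.4875, .0525). The nut's side flats face the jaws squarely, so I'll descend.

```bash
python3 -m creep '[0,-1,30,0,-0.3,0,0,0,30,0,0,0,0,0,28,0,0,0,0,0,0,0,0,0]'; python3 -c "
from h import *
st()
plan([.4875,.0525,.079],26)"
```

```text
clock: 5.93
tool_pos: [0.4861, 0.05, 0.0809]
eef_rot: [0.975, 0.222, 0.001, 0.0]
contact_force: [-0.9, -0.7, -0.1]
opening: 1.002
t 5.93 p [0.4861 0.05   0.0809] R [[0.901, 0.433, 0.003], [0.433, -0.901, -0.0], [0.002, 0.001, -1.0]] F [-0.9 -0.7 -0.1] M [-0.04 -0.02  0.04] op 88.3 q [-0.14  0.79 -0.09  2.1   0.27  0.26 -1.59]
plan shift [ 2.4 -1.7  1.9] rot [ 0.08 -0.13 -0.34]
```

Close in stages at 25 N.

```bash
python3 -m creep '[2.4,-1.7,1.5,0,0,0,0,0,0,0,0,0,0,0,0,0,0,0]' 40 25; python3 -m creep '[0,0,0,0,0,0,0,0,0,0,0,0,0,0,0,0,0,0]' 20 25; python3 -c "
from h import *
st()
plan([.4875,.0525,.079],26)"
```

```text
clock: 6.18
tool_pos: [0.4856, 0.0524, 0.0805]
eef_rot: [0.975, 0.222, -0.001, 0.001]
contact_force: [-0.0, -0.1, 0.4]
opening: 0.794
clock: 6.43
tool_pos: [0.4874, 0.0528, 0.0839]
eef_rot: [0.975, 0.222, 0.002, 0.001]
contact_force: [0.1, -0.3, -0.1]
opening: 0.569
t 6.43 p [0.4874 0.0528 0.0839] R [[0.901, 0.433, 0.005], [0.433, -0.901, -0.0], [0.004, 0.002, -1.0]] F [ 0.1 -0.3 -0.1] M [ 0.02 -0.03  0.02] op 50.1 q [-0.14  0.79 -0.09  2.1   0.26  0.26 -1.59]
plan shift [-0.   0.3  4.9] rot [ 0.13 -0.25 -0.34]
```

```bash
python3 -m creep '[0,0,4,0,0,0,0,0,0,0,0,0,0,0,0,0,0,0]' 20 25; python3 -c "
from h import *
for i in range(3): st()
plan([.4875,.0525,.079],26)";python3 -m creep '[0,0,0,0,0,0,0,0,0,0,0,0,0,0,0,0,0,0]' 20 25; python3 -c "
from h import *
for i in range(2): st()
plan([.4875,.0525,.079],26)"
```

```text
clock: 6.68
tool_pos: [0.4884, 0.0529, 0.0811]
eef_rot: [0.975, 0.222, 0.004, 0.001]
contact_force: [-4.0, 7.5, 1.9]
opening: 0.344
t 6.68 p [0.4884 0.0529 0.0811] R [[0.902, 0.433, 0.008], [0.433, -0.902, 0.001], [0.008, 0.003, -1.0]] F [-4.   7.5  1.9] M [ 1.99  0.95 -0.05] op 30.3 q [-0.15  0.79 -0.09  2.1   0.27  0.25 -1.59]
t 6.68 p [0.4884 0.0529 0.0811] R [[0.902, 0.433, 0.008], [0.433, -0.902, 0.001], [0.008, 0.003, -1.0]] F [-4.   7.5  1.9] M [ 1.99  0.95 -0.05] op 30.3 q [-0.15  0.79 -0.09  2.1   0.27  0.25 -1.59]
t 6.68 p [0.4884 0.0529 0.0811] R [[0.902, 0.433, 0.008], [0.433, -0.902, 0.001], [0.008, 0.003, -1.0]] F [-4.   7.5  1.9] M [ 1.99  0.95 -0.05] op 30.3 q [-0.15  0.79 -0.09  2.1   0.27  0.25 -1.59]
plan shift [-1.  -0.   2.1] rot [ 0.17 -0.43 -0.37]
clock: 6.93
tool_pos: [0.4883, 0.0531, 0.0812]
eef_rot: [0.975, 0.222, 0.004, 0.0]
contact_force: [-0.2, -0.1, 0.8]
opening: 0.336
t 6.93 p [0.4883 0.0531 0.0812] R [[0.902, 0.433, 0.008], [0.433, -0.902, 0.001], [0.008, 0.003, -1.0]] F [-0.2 -0.1  0.8] M [ 0.07 -0.01 -0.  ] op 29.6 q [-0.15  0.79 -0.09  2.1   0.27  0.25 -1.59]
t 6.93 p [0.4883 0.0531 0.0812] R [[0.902, 0.433, 0.008], [0.433, -0.902, 0.001], [0.008, 0.003, -1.0]] F [-0.2 -0.1  0.8] M [ 0.07 -0.01 -0.  ] op 29.6 q [-0.15  0.79 -0.09  2.1   0.27  0.25 -1.59]
plan shift [-1.   0.2  2.2] rot [ 0.16 -0.43 -0.37]
```

```bash
python3 -m creep '[0,0,0,0,0,5,0,0,0,0,0,5,0,0,0,0,0,5,0,0,0,0,0,4]'; python3 -c "
from h import *
st()
plan([.488,.053,.081],7)"
```

```text
clock: 7.27
tool_pos: [0.4885, 0.0525, 0.0812]
eef_rot: [0.999, 0.052, 0.004, -0.0]
contact_force: [-0.3, 0.8, 1.2]
opening: 0.341
t 7.27 p [0.4885 0.0525 0.0812] R [[0.995, 0.103, 0.008], [0.103, -0.995, 0.0], [0.008, 0.0, -1.0]] F [-0.3  0.8  1.2] M [-0.03  0.06  0.  ] op 30.0 q [-0.18  0.79 -0.04  2.1   0.11  0.24 -1.78]
plan shift [-0.4 -0.6  0.2] rot [ 0.02 -0.46 -1.08]
```

```bash
cat > m.py <<'E'
from h import *
s=get_state();Rm=R.from_quat(s['eef_rot']).as_matrix()
print('yaw %.2f'%np.degrees(np.arctan2(Rm[1,0],Rm[0,0])),'Mz',np.round(s['moment'],3),'F',np.round(s['contact_force'],1),'p',np.round(s['tool_pos'],4),'op',round(s['opening']*88.1,1),'q7',round(s['q'][6],2),'t',s['clock'],'tq7',round(s['joint_torque'][6],3))
E
for i in 1; do python3 -m creep '[0,0,0,0,0,3,0,0,0,0,0,3]' >/dev/null; python3 m.py; python3 -m creep '[0,0,0,0,0,3,0,0,0,0,0,3]' >/dev/null; python3 m.py;python3 -m creep '[0,0,0,0,0,0]' >/dev/null; python3 m.py; done
```

```text
yaw -0.42 Mz [-0.02   0.033  0.05 ] F [ 0.2 -0.2  0.9] p [0.4885 0.0522 0.0812] op 29.7 q7 -1.84 t 7.4333 tq7 0.292
yaw -6.69 Mz [-0.022  0.023  0.055] F [-0.3  0.6  0.1] p [0.4885 0.052  0.0812] op 29.9 q7 -1.9 t 7.6 tq7 0.299
yaw -6.77 Mz [ 0.078  0.031 -0.049] F [-0.2  0.6  1.3] p [0.4885 0.052  0.0811] op 29.7 q7 -1.9 t 7.6833 tq7 -0.205
```

```bash
python3 -m creep '[0,0,0,0,0,3,0,0,0,0,0,3]' >/dev/null; python3 m.py
```

```text
yaw -12.74 Mz [-0.045  0.069  0.086] F [0.  0.  1.2] p [0.4884 0.0519 0.0811] op 29.8 q7 -1.95 t 7.85 tq7 0.29
```

```bash
python3 -m creep '[0,0,0,0,0,3,0,0,0,0,0,3]' >/dev/null; python3 m.py
```

```text
yaw -18.83 Mz [-0.029  0.031  0.071] F [-0.1  0.3  0.8] p [0.4884 0.0517 0.0811] op 29.6 q7 -2.01 t 8.0167 tq7 0.289
```

```bash
python3 -m creep '[0,0,0,0,0,3,0,0,0,0,0,3]' >/dev/null; python3 m.py
```

```text
yaw -24.91 Mz [-0.032  0.074  0.066] F [ 0.8 -0.5 -1. ] p [0.4883 0.0515 0.0811] op 29.7 q7 -2.07 t 8.1833 tq7 0.288
```

```bash
python3 -m creep '[0,0,0,0,0,3,0,0,0,0,0,3]' >/dev/null; python3 m.py
```

```text
yaw -30.92 Mz [-0.145  0.079  0.507] F [ 0.3 -1.3  1.3] p [0.488  0.0515 0.0811] op 29.8 q7 -2.12 t 8.35 tq7 -0.188
```

```bash
python3 -m creep '[0,0,0,0,0,3]' >/dev/null; python3 m.py
```

```text
yaw -33.86 Mz [-0.134 -0.031  0.487] F [-0.2 -0.9  0.3] p [0.488  0.0514 0.0811] op 30.0 q7 -2.15 t 8.4333 tq7 -0.155
```

```bash
python3 -m creep '[0,0,0,0,0,3]' >/dev/null; python3 m.py
```

```text
yaw -36.79 Mz [-0.066  0.081  0.486] F [-0.9 -0.7  1.8] p [0.4879 0.0513 0.0811] op 29.5 q7 -2.18 t 8.5167 tq7 -0.162
```

```bash
python3 -m creep '[0,0,0,0,0,0,0,0,0,0,0,0]' >/dev/null; python3 m.py;  python3 -m creep '[0,0,0,0,0,0,0,0,0,0,0,0,0,0,0,0,0,0,0,0,0,0,0,0]' 80; python3 m.py
```

```text
yaw -36.56 Mz [0.043 0.02  0.144] F [-1.  -0.4  0.9] p [0.4879 0.0513 0.0811] op 29.9 q7 -2.18 t 8.6833 tq7 -0.207
clock: 9.02
tool_pos: [0.4879, 0.0513, 0.0809]
eef_rot: [0.95, -0.312, 0.003, 0.0]
contact_force: [-0.2, 0.3, 0.2]
opening: 0.614
yaw -36.39 Mz [ 0.048  0.001 -0.014] F [-0.2  0.3  0.2] p [0.4879 0.0513 0.0809] op 54.1 q7 -2.17 t 9.0167 tq7 0.001
```

```bash
python3 -m creep '[0,0,-35,0,0,0,0,0,-35,0,0,0,0,0,-30,0,0,0]' 88;  python3 -c "
from h import *
st()
plan([.467,-.245,.17],12.1)"
```

```text
clock: 9.27
tool_pos: [0.4829, 0.0508, 0.1769]
eef_rot: [0.95, -0.312, -0.005, 0.004]
contact_force: [0.8, 0.7, -0.2]
opening: 0.847
t 9.27 p [0.4829 0.0508 0.1769] R [[0.805, -0.593, -0.012], [-0.593, -0.805, -0.005], [-0.007, 0.011, -1.0]] F [ 0.8  0.7 -0.2] M [ 0.09 -0.09  0.03] op 74.6 q [-0.31  0.62  0.17  2.04 -0.2   0.5  -2.2 ]
plan shift [162.7 247.5   8.5] rot [  0.41   0.61 -48.47]
```

```bash
python3 -m creep '[20,30,0,0,0,-6,20,30,0,0,0,-6,15,32,0,0,0,-6,12,34,0,0,0,-6,8,35,0,0,0,-6]';  python3 -c "
from h import *
plan([.467,-.245,.17],12.1)"
```

```text
clock: 9.68
tool_pos: [0.4939, -0.1193, 0.1838]
eef_rot: [1.0, -0.029, 0.002, -0.001]
contact_force: [0.3, 0.0, -0.4]
opening: 0.999
plan shift [-19.5 127.1  13.6] rot [ -0.04  -0.18 -15.48]
```

```bash
python3 -m creep '[-6,35,4,0,0,-6,-10,34,5,0,0,-6,-12,32,5,0,0,-3.5,-10,22,0,0,0,0,0,0,0,0,0,0]';  python3 -c "
from h import *
plan([.467,-.245,.17],12.1)"; python3 -m creep '[0,0,0,0,0,0]'; python3 - <<'E'
from h import *
s=snap('wrist','w4');st()
for n in ['spanner_ring','spanner_shank','spanner']: print(n,find_in(n,'wrist')[:2])
E
```

```text
clock: 10.1
tool_pos: [0.4631, -0.2621, 0.1691]
eef_rot: [0.994, 0.109, 0.003, 0.003]
contact_force: [0.2, 0.3, -0.9]
opening: 0.998
plan shift [  7.5 -15.8  -0.9] rot [ 0.34 -0.26  0.44]
clock: 10.18
tool_pos: [0.4622, -0.2634, 0.1688]
eef_rot: [0.994, 0.108, 0.002, 0.003]
contact_force: [1.5, 0.4, 0.2]
opening: 0.998
t 10.23 p [ 0.462  -0.2637  0.1688] R [[0.977, 0.214, 0.005], [0.214, -0.977, -0.005], [0.003, 0.006, -1.0]] F [-0.3 -0.2 -1.1] M [-0.08  0.01 -0.05] op 88.4 q [ 0.53  0.67 -0.16  1.92  0.19  0.56 -1.11]
spanner_ring [{'xy': [303.4, 160.2], 'score': 0.79}]
spanner_shank [{'xy': [304.3, 157.6], 'score': 0.59}]
spanner [{'xy': [303.0, 157.7], 'score': 0.9}]
```

View pics/w4.png

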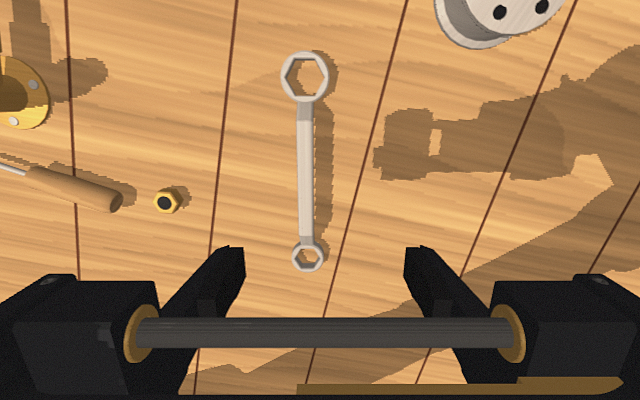

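Large ring at (305, 76), small ring at (308, 257), and the shank lies nearly along the tool's x.

```bash
python3 - <<'E'
from h import *
s=snapshot('wrist');st()
a=unproj(s,(304.8,76.5),.014);b=unproj(s,(307.7,256.8),.012)
d=a-b;y=np.degrees(np.arctan2(d[1],d[0]));m=(a+b)/2
print(a,b,m,np.hypot(*d[:2]),y)
plan([m[0],m[1],.06],y)
E
```

```text
t 10.43 p [ 0.4638 -0.2603  0.1693] R [[0.976, 0.22, 0.006], [0.22, -0.976, -0.004], [0.005, 0.005, -1.0]] F [ 0.5  0.2 -0.6] M [-0.06  0.04  0.05] op 87.8 q [ 0.52  0.67 -0.16  1.92  0.19  0.56 -1.11]
[ 0.56346691 -0.22062825  0.014     ] [ 0.37890845 -0.26142474  0.012     ] [ 0.47118768 -0.24102649  0.013     ] 0.18901369736183446 12.464741103063371
plan shift [ 10.8 -17.7 109.2] rot [ 0.3  -0.3   0.24]
```

```bash
python3 -m creep '[6,-9,28,0.3,-0.3,0,5,-8,28,0,0,0,2,0,28,0,0,0,0,0,22,0,0,0,0,0,0,0,0,0]' 50; python3 -m creep '[0,0,0,0,0,0]'; python3 - <<'E'
from h import *
s=snap('wrist','w5');st()
plan([.474,-.2405,.010],12.4)
for p in([.5634,-.2206,.014],[.3789,-.2614,.012],[.471,-.241,.034]):print(proj(s,p))
E
```

```text
clock: 10.85
tool_pos: [0.4804, -0.2338, 0.0627]
eef_rot: [0.993, 0.117, 0.005, 0.001]
contact_force: [0.3, -0.2, 0.3]
opening: 0.641
clock: 10.93
tool_pos: [0.4807, -0.2321, 0.0625]
eef_rot: [0.993, 0.118, 0.005, 0.0]
contact_force: [0.2, 0.1, -0.2]
opening: 0.577
t 10.98 p [ 0.4807 -0.2319  0.0627] R [[0.972, 0.234, 0.009], [0.234, -0.972, 0.001], [0.009, 0.001, -1.0]] F [ 0.6  0.3 -0. ] M [ 0.04 -0.02  0.05] op 50.1 q [ 0.42  0.85 -0.1   1.98  0.23  0.31 -1.19]
plan shift [-9.   6.7 52.6] rot [ 0.07 -0.54  1.14]
[336.80426752 103.57982308]
[329.34108963 345.87621538]
[333.38922482 256.36431827]
```

View pics/w5.png

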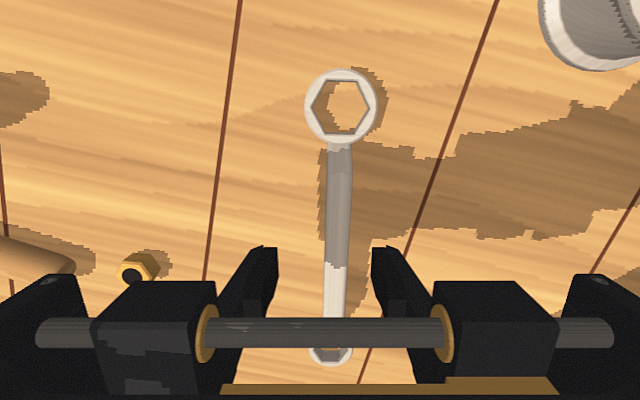

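```bash
python3 - <<'E'
from h import *
s=snapshot('wrist')
a=unproj(s,(341,106.5),.016)
b=unproj(s,(331.5,345),.014) 
d=a-b;y=np.degrees(np.arctan2(d[1],d[0]))
print(a,b,np.hypot(*d[:2]),y)
y=12.2;m=a[:2]-.092*np.array([np.cos(np.radians(y)),np.sin(np.radians(y))]);print(m)
# shank mid-line pixels
for r in (200,300):
    print(unproj(s,(338.5-(r-200)*.028,r),.034))
plan([m[0],m[1],.010],y)
E
```

```text
[ 0.56237459 -0.22319882  0.016     ] [ 0.38186355 -0.2622339   0.014     ] 0.18468343623016745 12.202186182473769
[ 0.47245233 -0.24264071]
[ 0.50915165 -0.2344289   0.034     ]
[ 0.43862333 -0.25056472  0.034     ]
plan shift [-11.1   7.5  53.3] rot [ 0.14 -0.6   1.29]
```

```bash
python3 -m creep '[-6,4,16,0,-0.5,1.2,-5,4,16,0,0,0,0,0,8,0,0,0,0,0,0,0,0,0]' 50; python3 - <<'E'
from h import *
st()
plan([.4725,-.2427,.010],12.4)
E
```

```text
clock: 11.37
tool_pos: [0.4769, -0.2447, 0.0287]
eef_rot: [0.994, 0.107, 0.006, 0.004]
contact_force: [-0.0, -0.3, 0.2]
opening: 0.565
t 11.37 p [ 0.4769 -0.2447  0.0287] R [[0.977, 0.212, 0.014], [0.212, -0.977, -0.006], [0.012, 0.009, -1.0]] F [-0.  -0.3  0.2] M [ 0.01  0.02 -0.  ] op 49.8 q [ 0.43  0.92 -0.07  1.98  0.24  0.24 -1.2 ]
plan shift [-4.1 -3.1 18.6] rot [ 0.52 -0.68 -0.14]
```

```bash
python3 -m creep '[-4,-3,9,0.5,-0.7,0,0,0,8,0,0,0,0,0,0,0,0,0]' 50; python3 - <<'E'
from h import *
st()
plan([.4725,-.2427,.010],12.4)
E
```

```text
clock: 11.62
tool_pos: [0.4743, -0.243, 0.0132]
eef_rot: [0.994, 0.107, 0.002, 0.001]
contact_force: [0.7, 0.6, 0.2]
opening: 0.565
t 11.62 p [ 0.4743 -0.243   0.0132] R [[0.977, 0.212, 0.003], [0.212, -0.977, -0.001], [0.003, 0.002, -1.0]] F [0.7 0.6 0.2] M [ 0.03 -0.02 -0.01] op 49.8 q [ 0.42  0.94 -0.06  1.98  0.24  0.22 -1.2 ]
plan shift [-1.7 -0.7  3.2] rot [ 0.12 -0.17 -0.16]
```

```bash
python3 -m creep '[-1.5,-0.7,3,0,0,0,0,0,0,0,0,0,0,0,0,0,0,0,0,0,0,0,0,0,0,0,0,0,0,0]' 5 50; python3 -m creep '[0,0,0,0,0,0,0,0,0,0,0,0,0,0,0,0,0,0]' 5 50;python3 - <<'E'
from h import *
st()
E
```

```text
clock: 12.03
tool_pos: [0.4733, -0.2421, 0.0105]
eef_rot: [0.994, 0.107, 0.002, 0.001]
contact_force: [-0.5, -0.4, -0.2]
opening: 0.216
clock: 12.28
tool_pos: [0.4734, -0.2422, 0.0106]
eef_rot: [0.994, 0.107, 0.002, 0.001]
contact_force: [-0.4, 0.4, -1.2]
opening: 0.169
t 12.28 p [ 0.4734 -0.2422  0.0106] R [[0.977, 0.213, 0.005], [0.213, -0.977, -0.001], [0.004, 0.002, -1.0]] F [-0.4  0.4 -1.2] M [0.04 0.   0.03] op 14.9 q [ 0.42  0.95 -0.06  1.99  0.24  0.21 -1.2 ]
```

```bash
python3 -m creep '[0,0,-20,0,0,0,0,0,-35,0,0,0,0,0,-38,0,0,0,0,0,-38,0,0,0,0,0,-35,0,0,0]'; python3 -m creep '[0,0,0,0,0,0]';python3 - <<'E'
from h import *
st()
s=snap('wrist','w6')
plan([.58,.045,.18],173)
E
```

```text
clock: 12.7
tool_pos: [0.4662, -0.2388, 0.1733]
eef_rot: [0.994, 0.108, -0.008, -0.005]
contact_force: [1.3, -0.5, -3.3]
opening: 0.169
clock: 12.78
tool_pos: [0.4693, -0.2401, 0.1789]
eef_rot: [0.994, 0.108, -0.004, -0.002]
contact_force: [0.8, -0.5, -3.4]
opening: 0.165
t 12.78 p [ 0.4693 -0.2401  0.1789] R [[0.977, 0.214, -0.008], [0.214, -0.977, 0.004], [-0.007, -0.005, -1.0]] F [ 0.8 -0.5 -3.4] M [-0.04 -0.11 -0.01] op 14.6 q [ 0.49  0.65 -0.17  1.91  0.18  0.6  -1.15]
plan shift [ 170.4 -254.    -3.5] rot [  -0.89   -0.46 -160.63]
```

View pics/w6.png

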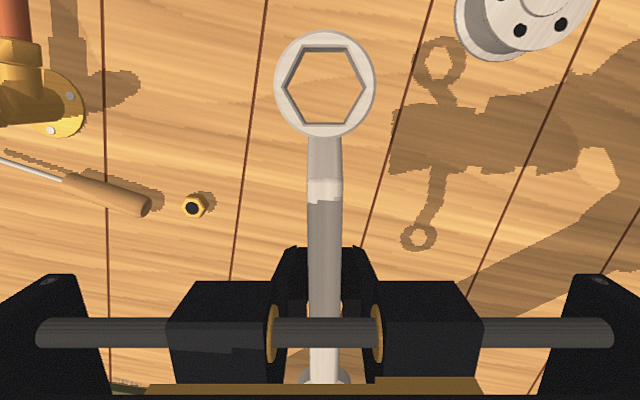

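```bash
cat >> h.py <<'E'
Rtc=np.array([[0,-.946,-.323],[1,0,0],[0,-.323,.946]])  # cam->tool cols
Tc=np.array([.08487,.00024,-.14524])
def ct():
    s=snapshot('wrist');S=get_state();Rt=R.from_quat(S['eef_rot']).as_matrix();E=np.array(s['extrinsics'])
    return s,S,Rt
def in_tool(K,uv,zt):
    d=Rtc@np.linalg.solve(K,[uv[0],uv[1],1]);return Tc+d*(zt-Tc[2])/d[2]
E
python3 - <<'E'
from h import *
s=snapshot('wrist');K=np.array(s['intrinsics'])
for uv in [(324.5,85),(325,83.5),(283,84),(366,83),(325,47),(325,123.5)]: print(uv,in_tool(K,uv,-.0054)*1000)
a=cv2.imread('pics/w6.png');cv2.imwrite('pics/w6c.png',cv2.resize(a[20:150,260:390],None,fx=4.5,fy=4.5,interpolation=cv2.INTER_CUBIC))
E
```

```text
(324.5, 85) [91.01792455  0.38077545 -5.4       ]
(325, 83.5) [91.62491604  0.59770312 -5.4       ]
(283, 84) [ 91.4227886  -17.65098724  -5.4       ]
(366, 83) [91.82684083 18.3940363  -5.4       ]
(325, 47) [105.85192814   0.58506918  -5.4       ]
(325, 123.5) [74.78724285  0.6126554  -5.4       ]
```

View pics/w6c.png

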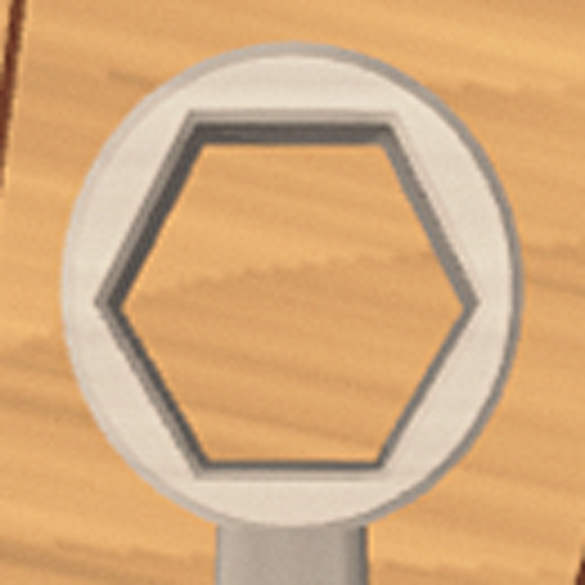

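The ring sits square in the jaws, 90.4 mm ahead of the TCP: hole corners at (281, 87) and (366, 87). Now I'll turn counterclockwise.

```bash
python3 -m creep '[0,0,0,0,0,-7,0,0,0,0,0,-7,0,0,0,0,0,-7,0,0,0,0,0,-7,0,0,0,0,0,-7]' >/dev/null;python3 -m creep '[0,0,0,0,0,-7,0,0,0,0,0,-7,0,0,0,0,0,-7,0,0,0,0,0,-7,0,0,0,0,0,-7]' >/dev/null; python3 - <<'E'
from h import *
st()
plan([.5764,.0419,.18],173.4)
E
```

```text
t 13.72 p [ 0.4498 -0.2322  0.1513] R [[0.104, 0.993, -0.057], [0.994, -0.103, 0.026], [0.02, -0.059, -0.998]] F [ 0.3 -0.2 -3.7] M [-0.1  -0.17  0.  ] op 14.7 q [ 0.7   0.74 -0.52  1.93  0.54  0.68 -0.26]
plan shift [286.3  95.9 -28.7] rot [ -1.79  -3.55 -89.3 ]
```

```bash
python3 -m creep '[20,15,-12,-1,-1.5,-6.5,22,15,-12,-0.5,-1,-6.5,20,18,-8,-0.5,-0.5,-6.5,18,20,-4,0,0,-6.5,18,20,-4,0,0,-6.5]' >/dev/null; python3 - <<'E'
from h import *
st()
plan([.5764,.0419,.18],173.4)
E
```

```text
t 14.13 p [ 0.5136 -0.1271  0.1727] R [[-0.461, 0.886, -0.052], [0.887, 0.461, -0.022], [0.004, -0.057, -0.998]] F [ 0.9 -0.  -4.6] M [ 0.06 -0.25 -0.03] op 14.7 q [ 0.53  0.75 -0.66  1.86  0.65  0.82 -0.02]
plan shift [121.  133.1 -14.3] rot [ -2.85  -1.82 -55.9 ]
```

```bash
python3 -m creep '[16,20,-6,-1.5,-1,-6.5,14,22,-6,-1,-0.5,-6.5,12,24,-4,-0.5,-0.5,-6.5,10,26,-2,-0.3,0,-6.5,6,26,-2,-0.3,0,-6.5]' >/dev/null; python3 - <<'E'
from h import *
st()
plan([.5764,.0419,.18],173.4)
E
```

```text
t 14.55 p [0.5588 0.0022 0.1768] R [[-0.882, 0.472, -0.004], [0.472, 0.882, -0.006], [0.001, -0.008, -1.0]] F [ 0.3  0.1 -3.7] M [ 0.03 -0.15 -0.01] op 14.8 q [ 0.37  0.8  -0.82  1.81  0.75  0.88  0.27]
plan shift [ 3.2 43.2 -3.5] rot [ -0.42  -0.14 -21.57]
```

```bash
python3 -m creep '[0,12,-3,-0.5,0,-6.5,-1,13,-2,0,0,-6.5,-2,13,-1,0,0,-6.5,-2,5,0,0,0,-2,0,0,0,0,0,0]' >/dev/null; python3 - <<'E'
from h import *
st()
plan([.5764,.0419,.18],173.4)
E
```

```text
t 14.97 p [0.5716 0.0518 0.1693] R [[-0.997, 0.079, -0.023], [0.079, 0.997, 0.011], [0.024, 0.009, -1.0]] F [ 1.4  0.7 -2.4] M [-0.01 -0.2   0.06] op 14.9 q [ 0.33  0.87 -0.92  1.75  0.81  0.97  0.58]
plan shift [ -5.3  -9.4 -10.9] rot [ 0.51 -1.4   2.08]
```

```bash
python3 -m creep '[-5,-9,-11,0.5,-1.4,2,0,0,0,0,0,0,0,0,0,0,0,0]' >/dev/null; python3 - <<'E'
from h import *
st()
plan([.5764,.0419,.18],173.4)
s=snap('wrist','w7');a=cv2.imread('pics/w7.png')
cv2.imwrite('pics/w7c.png',cv2.resize(a[20:150,260:390],None,fx=4.5,fy=4.5,interpolation=cv2.INTER_CUBIC))
for z in(.106,.132):print(proj(s,[.4866,.0523,z]))
E
```

```text
t 15.22 p [0.5728 0.0396 0.1754] R [[-0.993, 0.12, -0.009], [0.12, 0.993, -0.002], [0.008, -0.003, -1.0]] F [-1.2  0.6 -2.8] M [ 0.03 -0.18  0.03] op 15.4 q [ 0.34  0.85 -0.91  1.76  0.81  0.96  0.55]
plan shift [-3.3  2.7 -4.6] rot [-0.19 -0.48 -0.27]
[328.0537272  96.103213 ]
[328.44537663  95.22828128]
```

View pics/w7c.png

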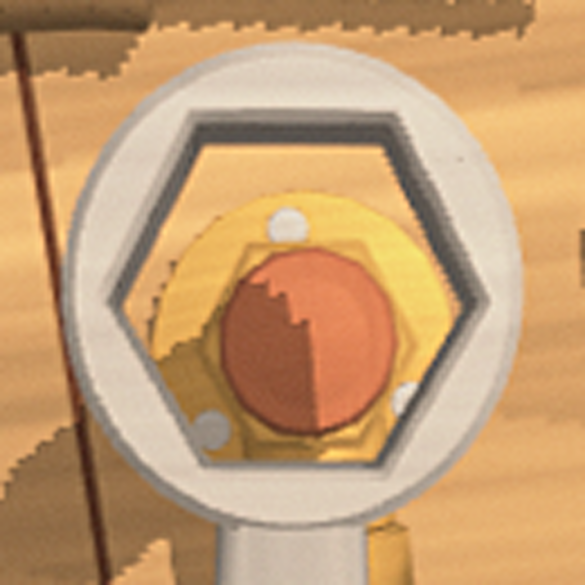

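```bash
cat > al.py <<'E'
from h import *
import sys
# al.py capu capv ringu ringv : offsets in tool mm to bring ring over axis
u=list(map(float,sys.argv[1:5]));s=snapshot('wrist');K=np.array(s['intrinsics']);S=get_state();Rt=R.from_quat(S['eef_rot']).as_matrix()
zt=lambda z:S['tool_pos'][2]-z
c=in_tool(K,u[:2],zt(.132));r=in_tool(K,u[2:],-.0054)
# express axis at ring height: move from cap height along world vertical
up=Rt.T@np.array([0,0,1]); ax=c+up*((-.0054-c[2])/up[2])
print('axis',ax*1000,'ring',r*1000,'move',(ax-r)*1000)
E
python3 al.py 328.7 96.0 326.2 86.5
```

```text
axis [87.43738502  2.76828463 -5.4       ] ring [90.40910094  1.12149054 -5.4       ] move [-2.97171592e+00  1.64679408e+00 -1.38777878e-14]
```

```bash
python3 -m creep '[-3,1.8,8,0,-0.4,-0.3,0,0,10,0,0,0,0,0,0,0,0,0,0,0,0,0,0,0]' >/dev/null; python3 - <<'E'
from h import *
st()
plan([.5764,.0419,.15],173.4)
s=snap('wrist','w8');a=cv2.imread('pics/w8.png')
cv2.imwrite('pics/w8c.png',cv2.resize(a[20:150,260:390],None,fx=4.5,fy=4.5,interpolation=cv2.INTER_CUBIC))
for z in(.106,.132):print(proj(s,[.4866,.0523,z]))
E
```

```text
t 15.65 p [0.5768 0.0398 0.1562] R [[-0.993, 0.116, 0.001], [0.116, 0.993, -0.004], [-0.001, -0.004, -1.0]] F [ 0.1 -0.1 -3.7] M [ 0.06 -0.18  0.01] op 14.7 q [ 0.33  0.88 -0.88  1.77  0.85  0.92  0.52]
plan shift [0.6 2.1 6.1] rot [-0.23  0.08 -0.07]
[327.96697919  87.77602771]
[328.35967639  85.99607834]
```

View pics/w8c.png

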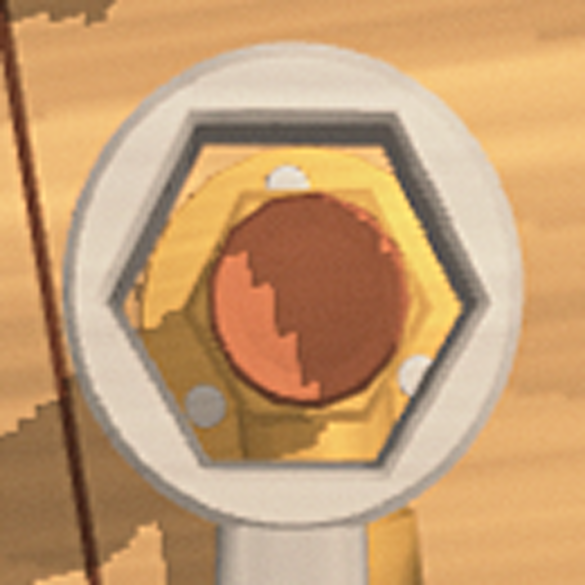

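```bash
python3 al.py 328.7 86.4 326.3 86.6; python3 m.py
```

```text
axis [91.59973411  2.5019859  -5.4       ] ring [90.36844735  1.1651426  -5.4       ] move [ 1.23128675e+00  1.33684330e+00 -1.38777878e-14]
yaw 173.33 Mz [ 0.06  -0.13  -0.007] F [-0.8 -0.1 -3.1] p [0.5767 0.0397 0.1563] op 14.6 q7 0.53 t 15.75 tq7 -0.014
```

```bash
python3 -m creep '[1,1.5,9,0,0,0,0,0,0,0,0,0,0,0,0,0,0,0]' >/dev/null; python3 - <<'E'
from h import *
st()
plan([.5764,.0419,.14],173.4)
s=snap('wrist','w9');a=cv2.imread('pics/w9.png')
cv2.imwrite('pics/w9c.png',cv2.resize(a[20:150,260:390],None,fx=4.5,fy=4.5,interpolation=cv2.INTER_CUBIC))
for z in(.106,.132):print(proj(s,[.4866,.0523,z]))
E
```

```text
t 16.0 p [0.5762 0.0418 0.1468] R [[-0.993, 0.116, 0.002], [0.116, 0.993, -0.004], [-0.002, -0.004, -1.0]] F [ 1.4 -0.2 -3. ] M [ 0.12 -0.22 -0.03] op 14.8 q [ 0.32  0.89 -0.87  1.78  0.86  0.91  0.51]
plan shift [-0.2  0.2  6.8] rot [-0.2   0.12 -0.07]
[324.7389163   88.71639794]
[324.65169102  87.02764912]
```

View pics/w9c.png

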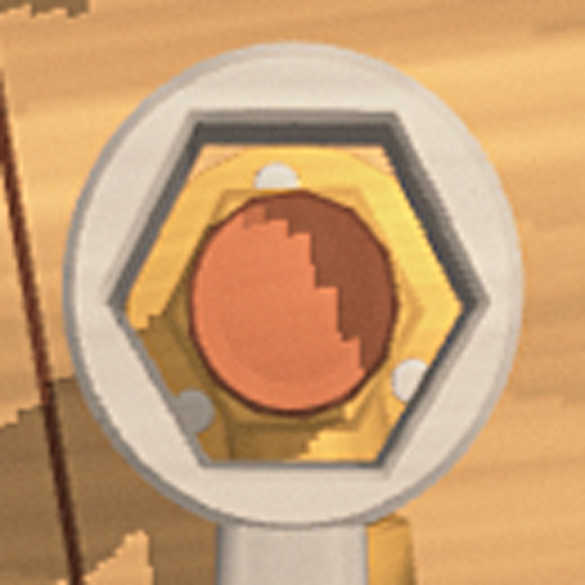

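```bash
python3 al.py 325.1 87.1 326.3 86.6; python3 m.py
```

```text
axis [90.8971776   0.62329912 -5.4       ] ring [90.36844735  1.1651426  -5.4       ] move [ 5.28730247e-01 -5.41843478e-01 -1.38777878e-14]
yaw 173.32 Mz [ 0.067 -0.179 -0.049] F [-0.  -0.1 -3.2] p [0.5759 0.0416 0.1468] op 14.9 q7 0.51 t 16.1 tq7 -0.011
```

```bash
python3 -m creep '[0.5,-0.5,8,-0.2,0.1,0,0,0,8,0,0,0,0,0,6,0,0,0,0,0,0,0,0,0]' >/dev/null; python3 - <<'E'
from h import *
st()
plan([.5764,.0419,.12],173.4)
s=snap('wrist','w10');a=cv2.imread('pics/w10.png')
cv2.imwrite('pics/w10c.png',cv2.resize(a[20:150,260:390],None,fx=4.5,fy=4.5,interpolation=cv2.INTER_CUBIC))
for z in(.106,.132):print(proj(s,[.4866,.0523,z]))
E
```

```text
t 16.43 p [0.5758 0.0409 0.1231] R [[-0.993, 0.117, 0.001], [0.117, 0.993, 0.0], [-0.001, 0.0, -1.0]] F [-0.3 -0.5 -4.8] M [ 0.07 -0.14  0.05] op 14.8 q [ 0.31  0.92 -0.85  1.79  0.9   0.87  0.48]
plan shift [-0.5  1.1  3.1] rot [ 0.01  0.05 -0.11]
[326.18326675  87.82957789]
[326.58553083  85.59470124]
```

View pics/w10c.png

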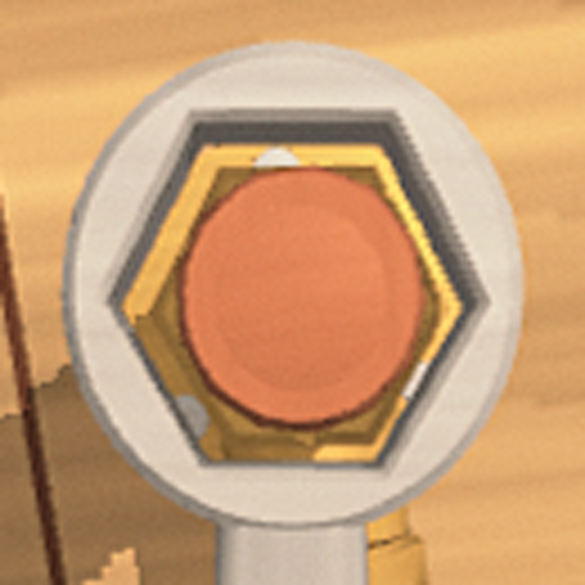

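```bash
python3 al.py 327.1 85.8 326.3 86.6; python3 m.py
```

```text
axis [90.5945282   1.48761131 -5.4       ] ring [90.36844735  1.1651426  -5.4       ] move [ 2.26080846e-01  3.22468708e-01 -1.21430643e-14]
yaw 173.30 Mz [ 0.017 -0.188 -0.015] F [-0.2  1.  -3.8] p [0.5763 0.0414 0.1241] op 15.0 q7 0.48 t 16.5333 tq7 -0.02
```

```bash
python3 -m creep '[0.2,0.3,5,0,0,0,0,0,3,0,0,0]' >/dev/null; python3 m.py; python3 -m creep '[0,0,2,0,0,0]' >/dev/null; python3 m.py
```

```text
yaw 173.30 Mz [ 0.045 -0.135  0.05 ] F [-0.2  0.5 -3.1] p [0.5768 0.0421 0.1164] op 15.0 q7 0.47 t 16.7 tq7 0.03
yaw 173.30 Mz [ 0.014 -0.191  0.032] F [-0.  -0.1 -2.5] p [0.5769 0.0423 0.1141] op 15.0 q7 0.47 t 16.7833 tq7 0.027
```

```bash
python3 -m creep '[0,0,3,0,0,0]' >/dev/null; python3 m.py; python3 -m creep '[0,0,3,0,0,0]' >/dev/null; python3 m.py
```

```text
yaw 173.30 Mz [-0.019 -0.012  0.053] F [-0.6 -0.1 -4.1] p [0.5769 0.0423 0.111 ] op 14.7 q7 0.46 t 16.8667 tq7 0.024
yaw 173.31 Mz [-0.038 -0.123  0.001] F [ 0.3  0.7 -3.8] p [0.5767 0.0423 0.1077] op 14.8 q7 0.46 t 16.95 tq7 0.036
```

```bash
python3 -m creep '[0,0,3,0,0,0,0,0,3,0,0,0]' >/dev/null; python3 m.py; python3 -m creep '[0,0,3,0,0,0,0,0,0,0,0,0]' >/dev/null; python3 m.py;python3 - <<'E'
from h import *
s=snap('wrist','w11');a=cv2.imread('pics/w11.png')
cv2.imwrite('pics/w11c.png',cv2.resize(a[20:150,260:390],None,fx=4.5,fy=4.5,interpolation=cv2.INTER_CUBIC))
E
```

```text
yaw 173.31 Mz [ 0.017 -0.07   0.012] F [ 0.3 -0.2 -3.6] p [0.5767 0.0422 0.1011] op 14.8 q7 0.45 t 17.1167 tq7 0.046
yaw 173.31 Mz [ 0.03  -0.158 -0.059] F [-0.4 -0.  -3.1] p [0.5764 0.042  0.097 ] op 15.0 q7 0.44 t 17.2833 tq7 -0.036
```

View pics/w11c.png

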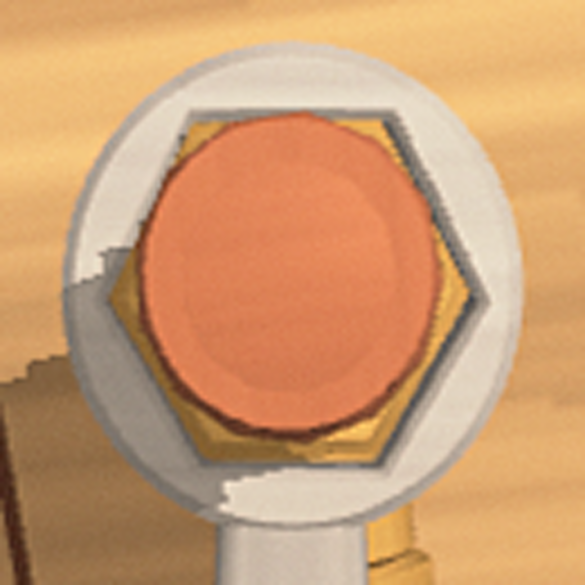

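Ring is down over the nut: hole edges hug it, and the TCP is at z = 0.097. Now the arc clockwise about the nut.

```bash
cat > arc.py <<'E'
from h import *
import runpy; runpy.run_path('m.py')
s=get_state();Rm=R.from_quat(s['eef_rot']).as_matrix();y=np.arctan2(Rm[1,0],Rm[0,0])
c=np.array([.4866,.0523]);p=c-.0904*np.array([np.cos(y),np.sin(y)])
plan([p[0],p[1],.097],np.degrees(y))
F=Rm.T@s['contact_force'];print('Ftool',F.round(1))
E
python3 -m creep '[0.1,-4.7,0,0,0,3,0.1,-4.7,0,0,0,3]' >/dev/null; python3 arc.py
```

```text
yaw 167.27 Mz [-0.211  0.074  0.106] F [-0.5 -1.3 -4. ] p [0.5746 0.0333 0.0971] op 15.3 q7 0.36 t 17.5 tq7 0.418
plan shift [-0.4 -0.8  0.1] rot [0.08 0.12 0.  ]
Ftool [ 0.3 -1.4  4. ]
```

```bash
python3 -m creep '[0.1,-4.7,0,0,0,3,0.1,-4.7,0,0,0,3]' >/dev/null; python3 arc.py
```

```text
yaw 161.12 Mz [ 0.265 -0.168  0.383] F [ 0.4  0.6 -4.3] p [0.5723 0.0252 0.0973] op 14.9 q7 0.28 t 17.6667 tq7 0.122
plan shift [-0.6 -2.1  0.3] rot [0.23 0.13 0.  ]
Ftool [-0.2  0.7  4.3]
```

```bash
python3 -m creep '[-0.2,-6.5,0,0,0,3,0.1,-5.5,0,0,0,3]' >/dev/null; python3 arc.py
```

```text
yaw 155.08 Mz [ 0.248 -0.373  0.329] F [ 0.5  1.1 -5.9] p [0.5688 0.0163 0.0978] op 15.1 q7 0.2 t 17.8333 tq7 0.167
plan shift [-0.7 -2.   0.7] rot [0.52 0.13 0.  ]
Ftool [0.1 1.1 5.9]
```

```bash
python3 -m creep '[-0.3,-7,0.3,0.3,0,3.5,-0.2,-7,0.3,0,0,3.5,-0.1,-6.5,0,0,0,3.5]' >/dev/null; python3 arc.py
```

```text
yaw 144.51 Mz [ 0.169 -0.299  0.41 ] F [ 0.   1.  -4.8] p [0.5609 0.002  0.0979] op 14.9 q7 0.05 t 18.0833 tq7 0.214
plan shift [-0.7 -2.2  0.8] rot [0.73 0.06 0.  ]
Ftool [0.6 0.8 4.8]
```

```bash
python3 -m creep '[-0.4,-8,0.5,0.5,0,4,-0.2,-8,0.3,0.2,0,4,-0.1,-7.5,0,0,0,4]' >/dev/null; python3 arc.py;python3 - <<'E'
from h import *
s=snap('wrist','w12')
E
```

```text
yaw 132.40 Mz [ 0.215 -0.38   0.509] F [ 0.4  0.8 -5.8] p [ 0.5489 -0.0122  0.0979] op 14.9 q7 -0.13 t 18.3333 tq7 0.285
plan shift [-0.8 -2.5  0.9] rot [ 0.61 -0.04 -0.  ]
Ftool [0.4 0.8 5.8]
```

View pics/w12.png

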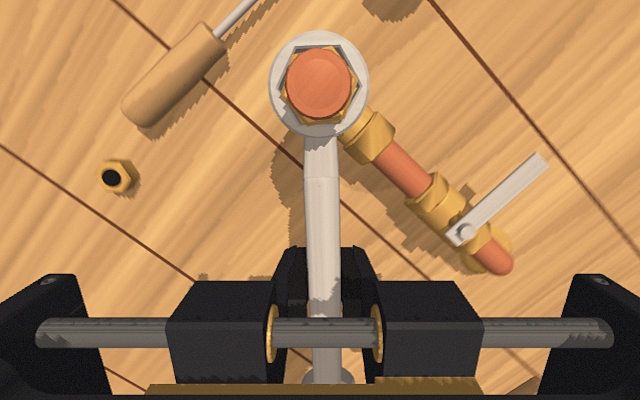

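```bash
python3 -m creep '[-0.5,-9,0.5,0.4,0,4,-0.2,-9,0.3,0.2,0,4,-0.1,-8,0,0,0,4]' >/dev/null; python3 arc.py
```

```text
yaw 120.40 Mz [ 0.203 -0.61   0.371] F [ 3.   1.9 -7.5] p [ 0.5335 -0.0239  0.0985] op 14.9 q7 -0.3 t 18.6333 tq7 0.386
plan shift [-1.  -2.   1.4] rot [ 0.8  -0.22 -0.  ]
Ftool [0.1 3.5 7.5]
```

```bash
python3 -m creep '[-0.6,-9,0.8,0.5,-0.2,4,-0.3,-9,0.5,0.2,0,4,-0.2,-8,0.3,0,0,4]' >/dev/null; python3 arc.py
```

```text
yaw 108.46 Mz [-0.045 -0.607  0.43 ] F [ 3.1  1.  -5.9] p [ 0.5171 -0.0319  0.0982] op 14.7 q7 -0.48 t 18.8833 tq7 0.35
plan shift [-0.9 -2.3  1.2] rot [ 0.96 -0.26 -0.  ]
Ftool [-0.   3.2  6. ]
```

```bash
python3 -m creep '[-0.6,-9,0.8,0.6,-0.2,4,-0.3,-8,0.5,0.2,0,4]' >/dev/null; python3 arc.py; python3 - <<'E'
from h import *
s=snap('wrist','w13')
s=snap('top','t13')
a=cv2.imread('pics/w13.png');cv2.imwrite('pics/w13c.png',cv2.resize(a[20:150,250:380],None,fx=4.5,fy=4.5,interpolation=cv2.INTER_CUBIC))
E
```

```text
yaw 100.52 Mz [-0.151 -0.664  0.497] F [ 3.   0.5 -5.5] p [ 0.5053 -0.0354  0.0979] op 14.8 q7 -0.6 t 19.05 tq7 0.257
plan shift [-0.8 -2.4  0.9] rot [ 0.69 -0.23 -0.  ]
Ftool [-0.1  3.   5.6]
```

View pics/w13c.png

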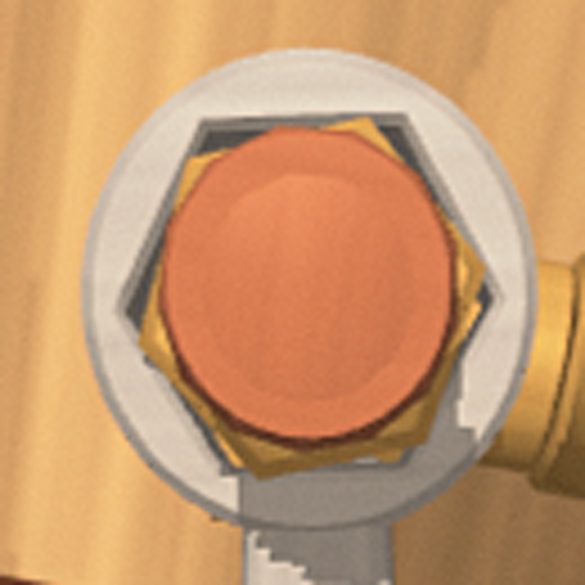

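The nut lags the ring by its play: in the crop its corners lie on a line tilted 11° against the image. So its world yaw is about 112° and it has turned about 62° so far, putting the olive at about 1.24. It needs about 18° more.

```bash
python3 -m creep '[-0.6,-9,0.8,0.5,-0.2,4,-0.3,-8.5,0.5,0.2,0,4,-0.2,-8.2,0.3,0,0,4]' >/dev/null; python3 arc.py;python3 - <<'E'
from h import *
s=snap('wrist','w14')
a=cv2.imread('pics/w14.png');cv2.imwrite('pics/w14c.png',cv2.resize(a[20:150,250:380],None,fx=4.5,fy=4.5,interpolation=cv2.INTER_CUBIC))
E
```

```text
yaw 89.02 Mz [-0.27  -0.711  0.503] F [ 3.1 -0.2 -4.1] p [ 0.4875 -0.0374  0.0977] op 15.0 q7 -0.77 t 19.4 tq7 0.317
plan shift [-0.8 -2.5  0.6] rot [ 0.72 -0.29 -0.  ]
Ftool [-0.2  3.1  4.2]
```

View pics/w14c.png

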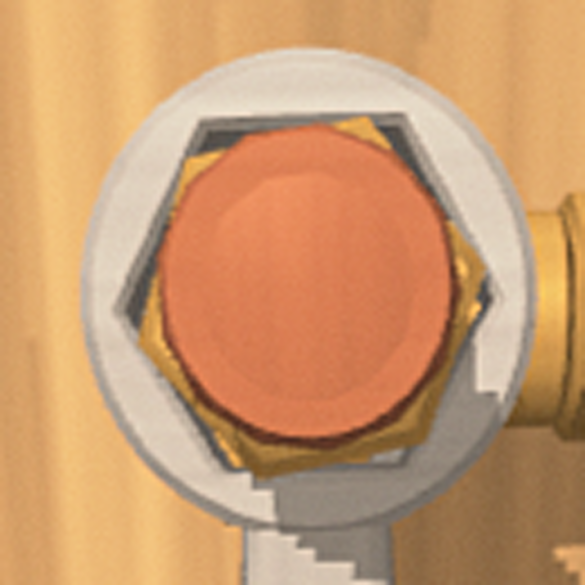

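```bash
python3 -m creep '[-0.4,-6.5,0.5,0.5,-0.2,2.5,-0.2,-5.5,0.3,0.2,0,2.5,0,-2,0,0,0,0]' >/dev/null; python3 arc.py;python3 - <<'E'
from h import *
s=snap('wrist','w15')
a=cv2.imread('pics/w15.png');cv2.imwrite('pics/w15c.png',cv2.resize(a[20:150,250:380],None,fx=4.5,fy=4.5,interpolation=cv2.INTER_CUBIC))
E
```

```text
yaw 84.35 Mz [-0.573 -0.855  0.32 ] F [ 3.7 -1.9 -4.6] p [ 0.479  -0.0369  0.0982] op 15.1 q7 -0.84 t 19.7 tq7 -0.576
plan shift [-0.8 -1.2  1.1] rot [ 0.56 -0.17 -0.  ]
Ftool [-1.5  3.8  4.6]
```

View pics/w15c.png

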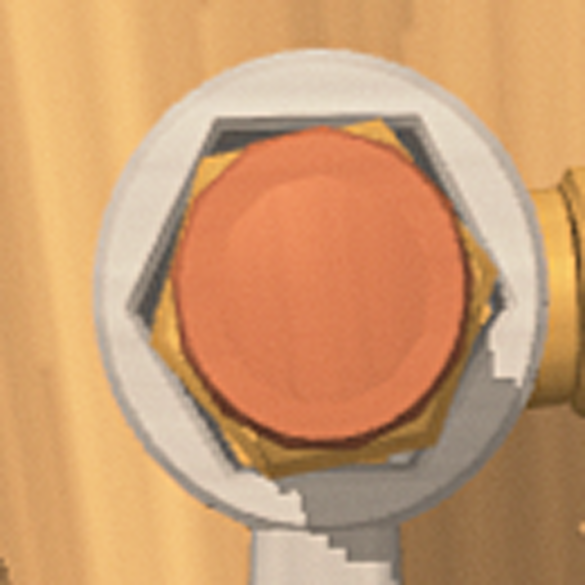

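```bash
python3 -m creep '[0,6,0,0.3,0,-3,0,5,0,0.2,0,-3,0,0,0,0,0,0]' >/dev/null; python3 arc.py;python3 - <<'E'
from h import *
s=snap('wrist','w16')
a=cv2.imread('pics/w16.png');cv2.imwrite('pics/w16c.png',cv2.resize(a[20:150,250:380],None,fx=4.5,fy=4.5,interpolation=cv2.INTER_CUBIC))
E
```

```text
yaw 91.20 Mz [-0.178 -0.184  0.005] F [ 0.6 -1.  -3.6] p [ 0.4883 -0.0373  0.0979] op 14.9 q7 -0.73 t 20.0 tq7 0.415
plan shift [-0.8  0.2  0.9] rot [-0.25 -0.09  0.  ]
Ftool [-1.1  0.6  3.6]
```

View pics/w16c.png

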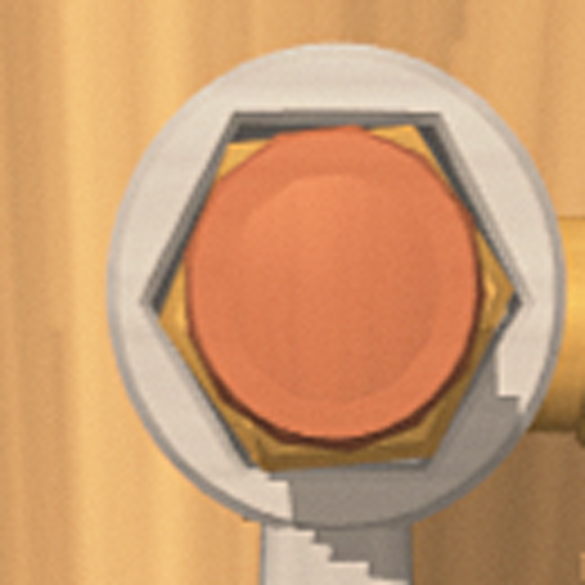

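```bash
python3 -m creep '[-0.5,0,-8,0,0,0,0,0,-10,0,0,0]' >/dev/null; python3 arc.py
```

```text
yaw 91.00 Mz [-0.182 -0.33  -0.13 ] F [ 1.9 -0.7 -4. ] p [ 0.4866 -0.0373  0.1152] op 14.8 q7 -0.7 t 20.2167 tq7 -0.091
plan shift [-0.8  1.8 18.2] rot [-0.48 -0.17  0.  ]
Ftool [-0.7  1.9  4. ]
```

```bash
python3 -m creep '[-0.5,1,-8,-0.3,0,0,0,0.3,-10,0,0,0]' >/dev/null; python3 arc.py;python3 - <<'E'
from h import *
s=snap('wrist','w17')
a=cv2.imread('pics/w17.png');cv2.imwrite('pics/w17c.png',cv2.resize(a[20:150,250:380],None,fx=4.5,fy=4.5,interpolation=cv2.INTER_CUBIC))
E
```

```text
yaw 91.01 Mz [-0.085 -0.087 -0.012] F [-0.3 -0.4 -4.1] p [ 0.4863 -0.0378  0.1344] op 15.0 q7 -0.67 t 20.3833 tq7 -0.291
plan shift [-0.4  2.1 37.4] rot [-0.32 -0.16  0.  ]
Ftool [-0.4 -0.3  4.1]
```

View pics/w17c.png

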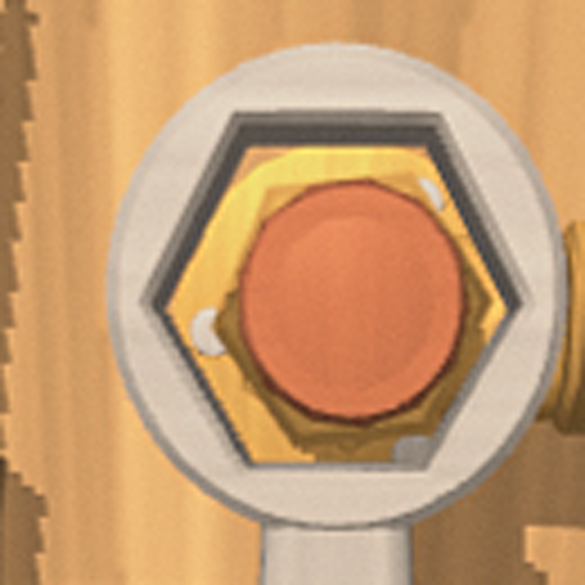

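```bash
python3 -m creep '[0,1,-12,0,0,0,0,0,-20,0,0,0,0,0,-10,0,0,0]' >/dev/null; python3 arc.py; python3 -c "
from h import *
plan([.475,-.255,.15],91)"
```

```text
yaw 91.05 Mz [-0.021 -0.092 -0.009] F [ 0.3 -0.6 -4. ] p [ 0.4851 -0.038   0.1791] op 14.8 q7 -0.6 t 20.6833 tq7 -0.072
plan shift [-0.2  3.8 82.1] rot [-0.47 -0.11  0.  ]
Ftool [-0.6  0.3  4. ]
plan shift [-216.8  -13.8   28.9] rot [-0.47 -0.11  0.05]
```

```bash
python3 -m creep '[-36,-2,0,-0.4,0,0,-38,-2,0,0,0,0,-38,-2,0,0,0,0,-38,-2,5,0,0,0,-38,-2,10,0,0,0]' >/dev/null; python3 -m creep '[-15,0,10,0,0,0,0,0,0,0,0,0]' >/dev/null; python3 -c "
from h import *
st();plan([.475,-.255,.03],91)"
```

```text
t 21.27 p [ 0.4788 -0.2458  0.1567] R [[-0.028, 1.0, 0.004], [1.0, 0.028, 0.002], [0.001, 0.005, -1.0]] F [-0.8 -0.  -4.1] M [-0.06 -0.06 -0.  ] op 14.5 q [ 0.74  0.75 -0.59  1.9   0.63  0.68 -0.2 ]
plan shift [ -9.3  -4.6 126.7] rot [ 0.26 -0.08  0.59]
```

```bash
python3 -m creep '[-4,-2,30,0.2,0,0,-3,-2,35,0,0,0,-2,0,35,0,0,0,0,0,20,0,0,0,0,0,0,0,0,0]' >/dev/null; python3 -c "
from h import *
st();plan([.475,-.255,.0106],91)
snap('wrist','w18')"
```

```text
t 21.68 p [ 0.4762 -0.2529  0.0351] R [[-0.026, 1.0, 0.005], [1.0, 0.025, 0.003], [0.002, 0.005, -1.0]] F [ 0.  -0.2 -3.7] M [-0.02 -0.03  0.04] op 15.0 q [ 0.64  0.93 -0.39  1.95  0.83  0.42 -0.36]
plan shift [-2.1 -1.4 24.5] rot [ 0.31 -0.14  0.46]
```

View pics/w18.png

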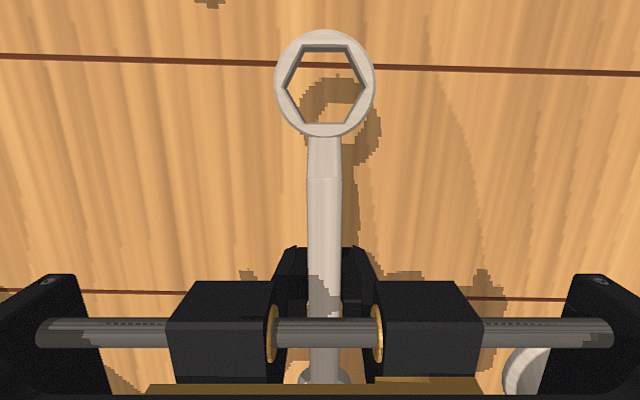

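```bash
python3 -m creep '[0,0,12,0.3,-0.1,0,0,0,7,0,0,0,0,0,2,0,0,0,0,0,0,0,0,0]' >/dev/null; python3 -c "
from h import *
st()"
```

```text
t 22.07 p [ 0.4804 -0.2504  0.0182] R [[-0.029, 1.0, 0.008], [1.0, 0.029, 0.0], [0.0, 0.008, -1.0]] F [-0.  -0.9 -4.1] M [-0.12 -0.04 -0.02] op 15.0 q [ 0.61  0.96 -0.36  1.95  0.86  0.39 -0.39]
```

```bash
python3 -m creep '[0,0,4,0.3,0,0,0,0,2,0,0,0]' >/dev/null; python3 m.py; python3 -m creep '[0,0,2,0,0,0]' >/dev/null; python3 m.py
```

```text
yaw 91.66 Mz [-0.092 -0.064  0.014] F [ 0.7 -0.5 -2.6] p [ 0.4818 -0.2505  0.0135] op 14.8 q7 -0.4 t 22.2333 tq7 0.052
yaw 91.64 Mz [-0.068 -0.04   0.002] F [-0.9  0.4 -4.4] p [ 0.4822 -0.2507  0.0118] op 14.7 q7 -0.4 t 22.3167 tq7 0.039
```

```bash
python3 -m creep '[0,0,1.5,0,0,0]' >/dev/null; python3 m.py; python3 -m creep '[0,0,1,0,0,0]' >/dev/null; python3 m.py
```

```text
yaw 91.63 Mz [0.225 0.723 0.011] F [-3.5  1.7 16.2] p [ 0.4825 -0.2509  0.0105] op 14.8 q7 -0.4 t 22.4 tq7 0.015
yaw 91.63 Mz [0.258 0.761 0.048] F [-3.5  1.  15.7] p [ 0.4826 -0.2509  0.0105] op 14.9 q7 -0.4 t 22.4833 tq7 0.001
```

```bash
python3 -m creep '[0,0,0,0,0,0,0,0,0,0,0,0,0,0,0,0,0,0]' 50 >/dev/null; python3 m.py; python3 -m creep '[0,0,0,0,0,0,0,0,0,0,0,0]' >/dev/null; python3 m.py
```

```text
yaw 91.62 Mz [-0.092 -0.103 -0.045] F [-0.5 -0.  -0.4] p [ 0.4837 -0.2513  0.0122] op 32.4 q7 -0.4 t 22.7333 tq7 -0.001
yaw 91.60 Mz [-0.083 -0.097 -0.028] F [ 0.2  0.1 -0.4] p [ 0.4843 -0.2516  0.0125] op 46.0 q7 -0.4 t 22.9 tq7 -0.001
```

```bash
python3 -m creep '[0,-2,-20,0,0,0,0,0,-38,0,0,0,0,0,-38,0,0,0,0,0,-38,0,0,0,0,0,-30,0,0,0]' >/dev/null; python3 -m creep '[0,0,-10,0,0,0,0,0,0,0,0,0]' >/dev/null;python3 - <<'E'
from h import *
st();snap('wrist','w19');s=snap('top','t19');snap('scene','s19')
E
```

```text
t 23.48 p [ 0.4798 -0.2499  0.1925] R [[-0.03, 1.0, 0.007], [1.0, 0.03, -0.001], [-0.002, 0.007, -1.0]] F [ 1.3  0.1 -0.8] M [-0.07 -0.09 -0.  ] op 49.9 q [ 0.77  0.7  -0.64  1.86  0.59  0.76 -0.15]
```

View pics/w19.png

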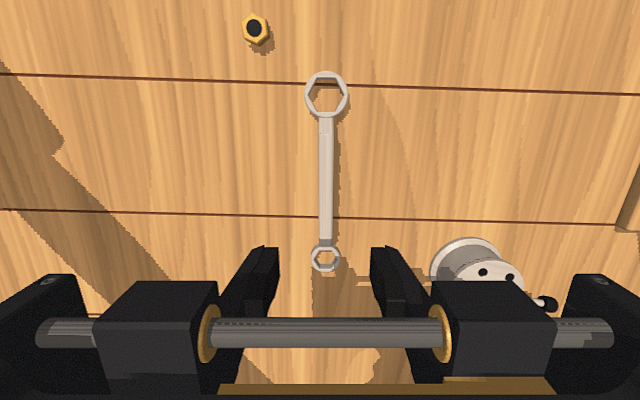

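View pics/t19.png

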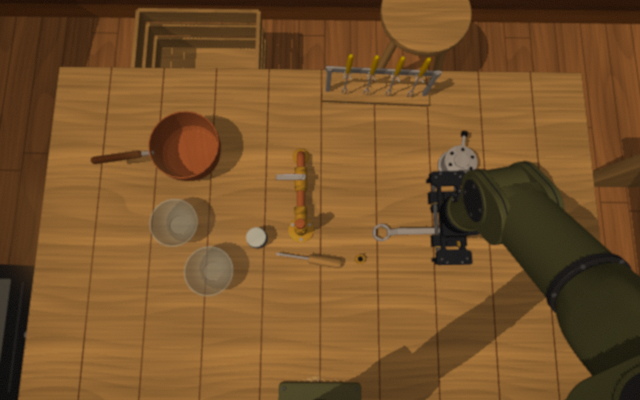

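View pics/s19.png

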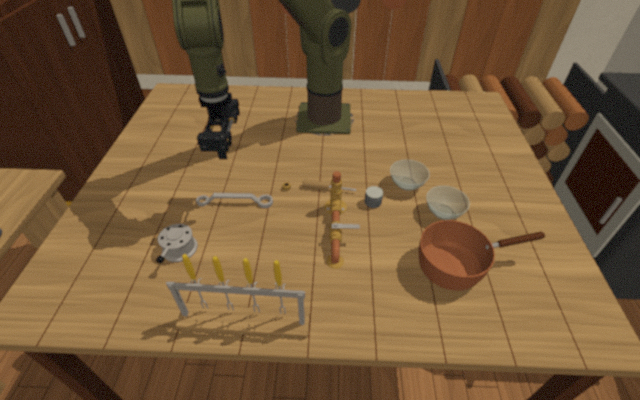

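```bash
python3 - <<'E'
from h import *
s=snapshot('wrist')
a=unproj(s,(326.5,94),.016);b=unproj(s,(325.5,259),.014);print(a,b,np.hypot(*(a-b)[:2]),np.hypot(a[0]-.4866,a[1]-.0523))
print(finish_job())
E
```

```text
[ 0.47816052 -0.15957042  0.016     ] [ 0.483142   -0.34685175  0.014     ] 0.187347562756371 0.21203844122325144
the job is handed in; nothing more can be done
None
```

I ran the nut down with the fingers until its resistance jumped from about 0.06 to about 0.49 N m. I turned it roughly 6–12° past that point (olive about 0.10–0.21 rad) and let go. I then seated the spanner's larger ring over the nut, turned it about 78° further clockwise, and laid the spanner flat on the shelf. I handed the job in at about 23.5 s; it reports no verdict.

- **Tightness:** the olive value is an estimate from the pictures and the hand-turn angle, about 1.46–1.57 rad against the required 1.35–1.87. The wrist torque showed about 0.78 N m shortly before the end of the turn, roughly as expected there.
- **Torque check:** partway through, the torque pointed to a value up to about 0.15 rad higher than the pictures did. Both readings fall inside the allowed range.
- **Spanner:** the last pictures show it lying flat, with its larger ring about 0.21 m from the nut's axis.
- **Stub and bystanders:** the wrist readings showed no hard push while the ring passed over the stub. The bystanders look unmoved in the pictures, though I did not measure them.
- **Gripper:** it was open and clear of everything when I handed in.

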